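Couple the grease coupler to the bearing's tilted nipple and hold it on

TASK

Get the bearing ready for greasing: pull the dust cap off the tilted nipple and put it away upright in its own round recess, the one it fits. Then take the steel grease coupler from its stand and press it squarely down the tilted nipple until it snaps past the two balls, and on until the spring collar is pushed down most of its travel; finish while still gripping it and holding it there against the spring. Do not knock over or shove the oil can or the rusty bolt standing about.

Things in the scene. Friction and masses are not known exactly. Their poses are not given: they have to be found in the camera images.
- bearing_block: fixed dark cast bearing block, foot 62 x 136 mm, 92 mm high; origin in the middle of its underside, y along its level shaft
- nipple: fixed steel nipple, 13 mm thick, on the block's shoulder, leaning 25 degrees from upright. Origin on its axis, in the plane of the collar's face when the collar is up; z points outward along it, y level along the shaft. Tip at z = 30 mm (last 3 mm taper to 7 mm). Two sprung balls stick out sideways to 9.5 mm from the axis, along +y and -y at z = 1.5 mm.
- collar_face (a point): middle of the upper face of the round brass collar (31 mm wide) that slides along the nipple; moves with the collar, down the nipple's axis
- collar (a joint): how far the collar is pushed down, m: 0 fully up, stop at 0.012. Its spring pushes back with 5 N at 0 and 11 N at the stop. Most of its travel: above 0.008.
- detent_a (a joint): how far the ball on the nipple's +y side is pushed in, m: 0 out, 0.002 while the coupler's lip passes it, 0 again once the coupler has snapped on (collar at about 0.007). Passing both balls takes a few newtons more.
- detent_b (a joint): the same for the ball on the -y side
- cap: loose aluminium dust cap, round, 54 mm tall, 60 g: body 26 mm wide up to 27 mm, knob 18 mm wide from 31 to 54 mm for gripping. Origin in the middle of its open underside, z up its axis. Starts loosely slipped over the nipple's tip (bore 15 mm wide, 22 mm deep) along the nipple's axis, underside at the nipple's z = 8 mm, drooping up to 0.1 rad; comes off along that axis.
- coupler: loose steel grease coupler, round, 94 mm tall, 160 to 260 g: barrel 31 mm wide up to 50 mm, ribbed dark grip 26 mm wide from 54 to 90 mm. Origin in the middle of its open underside (lip of 15 mm bore with a rounded edge; inside 21 mm wide, 46 mm deep), z up its axis. Starts standing upright 12 mm deep in its stand.
- cap_rest: fixed wooden block 66 x 66 mm, 24 mm high, with a brass plate on its front side; the cap's own round recess, 33 mm wide, 9 mm deep, in the middle of its top. Origin in the middle of its underside.
- cap_rest_floor (a point): middle of the floor of the cap's recess, 15 mm above the bench
- small_rest: fixed wooden block like cap_rest, but with a recess only 18 mm wide, too small for the cap; stays empty. Origin in the middle of its underside.
- coupler_rest: fixed wooden block of the same outer size with a recess 36 mm wide and 12 mm deep, in which the coupler starts. Origin in the middle of its underside.
- oil_can: loose green oil can, 68 mm wide body, 176 mm high with its spout, a bystander; origin in its underside
- big_nut: fixed rusty nut, 34 mm wide, 24 mm high, a bystander; origin in its underside
- bolt: loose rusty bolt standing on its head, 27 mm wide, 65 mm high, a bystander; origin in its underside
Mind the look-alikes: they are no part of the job. Leave any purple look-alike of the cap_rest alone.

How it is judged:
By the outcome, as a careful person would: the job done as asked, in the order asked, and still so for the second after the job is handed in, while the arm keeps its last pose, push and grip.
It also fails if it takes over 45 s, if anything falls off the work surface, if the arm or the gripper's body presses on something with over 40 N, if the wrist force passes 120 N, or if a joint passes its speed limit or range.

ROBOT

A 6-joint arm with a two-finger parallel gripper is mounted at the origin on a cart in front of the work surface, level with it; the furniture and walls round the work are solid. World frame = base frame: x ahead of the robot, y to its left, z up, the work surface at z = 0. Lengths are in mm, angles in rad, forces in N, time in s.
With the tool pointing down it reaches from about 275 to 1000 mm from the base axis. Payload 8.4 kg.
Tool frame: the origin (TCP) lies midway between the tips of the shut fingers; the grasp point (between the pads) lies r.grasp_offset behind it (r.grasp_offset is the distance from the TCP to the grasp point, in mm); z points along the fingers, y is the direction in which the jaws open and shut (so a half turn about z gives the same grasp; the last joint's range is limited). The gripper opens to 85 mm and grips with 20 to 120 N. Pads are 22 mm wide; open, the fingers measure 114 mm over their backs; the gripper's body (76 mm by 85 mm) begins 54 mm behind the grasp point. The pads swing forward as they close: fully open they stand 13 mm farther back than shut.
Start: joints at [-1.11, 0.353, 1.633, -0, 1.155, -0.002], TCP at [279.034, -559.257, 231.281] pointing down, gripper open.
Joint ranges: [-2.63, 2.63], [-0.92, 2.1], [0.06, 2.66], [-1.3, 4.44], [0, 2.69], [-3.02, 3.02]. Speed limits (rad/s): [2.22, 2.22, 2.79, 3.14, 3.14, 3.14].

INTERFACE

Orientations are given as [roll, pitch, yaw] about the fixed x, y, z axes, in that order (R = Rz(yaw) Ry(pitch) Rx(roll)).
In Python, from rig import r gives the robot as it stands.
- The arm moves only by the tool jog_arm, never from a script. Its argument "series" is a list that holds one entry, the list of rows, each a list of 7 numbers: the shift along the tool's x, y, z in cm, then the turn, a rotation vector about the tool's x, y, z in degrees, then the finger opening in cm, from 0 to 8.54. A call has 1 to 5 rows; each row is the pose to reach, as a shift and turn from the pose commanded when the call began, along the tool's axes at that moment; what a row does not reach only later rows make up. A row lasts 1/8 s, in which the tool goes at most 62.5 mm and 10.7 degrees, less where a joint would pass 70% of its speed; a pose out of reach is approached as far as the arm can. A call with a gripper value outside its range is refused whole. The fingers move at their own pace and stop on an object; "newtons" is the grip in N (left out, the last holds). Time passes only in rows, so rows that repeat a pose let the fingers close. It gives the time, the measured TCP pose, the force and the opening at its end, in the units of the state.
- r.sense(): the state, without advancing time (a new reading comes with each control period).
- r.grab_frame(name): name is "side" or "top" or "wrist"; returns the picture (420x560x3 uint8, red, green, blue); there is no depth.
- r.calibration(name): a dict with "mtx" (3x3 intrinsics, pixels), "origin" and "attitude" of the camera in the world; the wrist camera has in their place "T_tool_cam" (4x4, takes a point from camera to tool coordinates, whose origin is the TCP and whose axes are the flange's). Camera axes: x right, y down, z forward; pixel columns grow to the right and rows downward; lengths in mm; the calibration is good to about 2 mm. A picture is of the moment at which its call begins: read the wrist's pose just before it. calibration takes no time and is no camera call.
- r.sign_off(): hands the job in, once; it reports no verdict.
The state is a dict: "clock": time; "qpos": joint angles; "qvel": joint speeds; "joint_efforts": joint torques, N m; "eef_pos": TCP position; "tcp_rot": TCP orientation; "contact_force": force on the tool from outside, world axes, zero at the start; "wrist_torque": the same for the moment, N m; "opening": opening from 0.0 (shut) to 1.0 (fully open).
Only numpy, scipy, OpenCV 4.12 (cv2) and the standard library are available. Lean on these libraries where they do the work, as an engineer would, in place of code of your own. Each camera call takes 0.05 s, during which the arm holds its last target.

## Working session

There is one attempt and no reset: what is moved stays moved. The work goes in short steps, Python scripts to look and compute and a tool call to move; the robot and the scene stay as the last step left them, time stands still between calls to the robot, and variables do not carry over. Pictures are saved under pics/ and viewed, and the job is handed in when it is done.

Besides the shell and the picture viewer there is one more tool, called after "Call:" as name([rows], argument=value, ...), one row to a line, values as JSON. jog_arm: Moves the arm, as the interface text tells. Its arguments: {"type":"object","properties":{"series":{"type":"array","items":{"type":"array","items":{"type":"array","items":{"type":"number"}}}},"newtons":{"type":"number"}},"required":["series"]}

```bash
ls; mkdir -p pics
python3 - <<'E'
from rig import r
import cv2
print(r.sense(), r.grasp_offset)
for n in ["side","top","wrist"]:
    print(n, r.calibration(n))
    im=r.grab_frame(n); cv2.imwrite(f"pics/{n}0.png",im[:,:,::-1])
print(r.sense()['clock'])
E
```

```text
pics
{'clock': 0.0, 'qpos': array([-1.11038268e+00,  3.53649233e-01,  1.63413382e+00,  2.15472194e-05,
        1.15523076e+00, -2.40859322e-03]), 'qvel': array([ 0.00025358,  0.00029137,  0.00091909, -0.00050298, -0.0002867 ,
        0.00109749]), 'joint_efforts': array([-5.04972428e-03, -6.05261636e+01, -3.42075098e+01, -1.94483837e-04,
        9.32304858e-03,  1.83598792e-05]), 'eef_pos': array([ 278.83204265, -558.81095438,  230.56115273]), 'tcp_rot': array([-3.14017154e+00, -2.31238528e-05,  4.62813511e-01]), 'contact_force': array([-0.08518462, -0.03868608, -0.13133494]), 'wrist_torque': array([ 0.04911898, -0.00643766,  0.02915088]), 'opening': 0.9974413457293798} 18.700000000000003
side {'mtx': array([[426.57320767,   0.        , 278.26633179],
       [  0.        , 426.57320767, 214.37417294],
       [  0.        ,   0.        ,   1.        ]]), 'origin': array([  98.37987256, -570.84644831,  596.55867759]), 'attitude': array([-2.14323988,  0.00943889, -0.62034835])}
top {'mtx': array([[536.39412068,   0.        , 289.87566006],
       [  0.        , 536.39412068, 205.332315  ],
       [  0.        ,   0.        ,   1.        ]]), 'origin': array([ 451.67621641,   75.45861014, 1442.92393664]), 'attitude': array([-3.07270198, -0.01840224, -1.55335748])}
wrist {'mtx': array([[357.62267879,   0.        , 277.00406214],
       [  0.        , 357.62267879, 210.60138882],
       [  0.        ,   0.        ,   1.        ]]), 'T_tool_cam': array([[ 3.90984848e-04, -9.52010911e-01, -3.06063838e-01,
         7.81088024e+01],
       [ 9.99999528e-01,  6.44581322e-04, -7.27507667e-04,
         2.34891636e-01],
       [ 8.89878270e-04, -3.06063409e-01,  9.52010713e-01,
        -1.43577791e+02],
       [ 0.00000000e+00,  0.00000000e+00,  0.00000000e+00,
         1.00000000e+00]])}
0.15
```

View pics/side0.png

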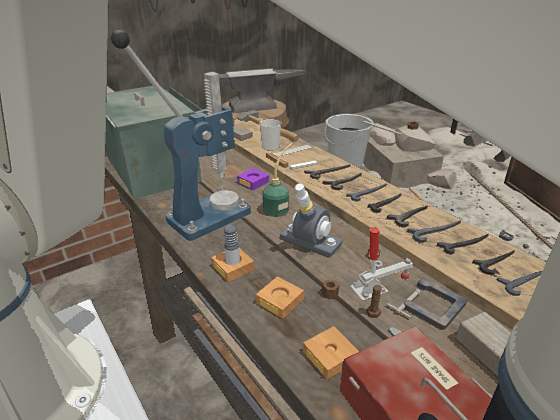

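View pics/top0.png

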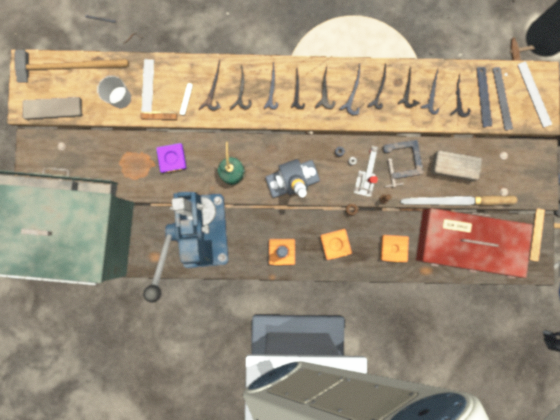

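View pics/wrist0.png

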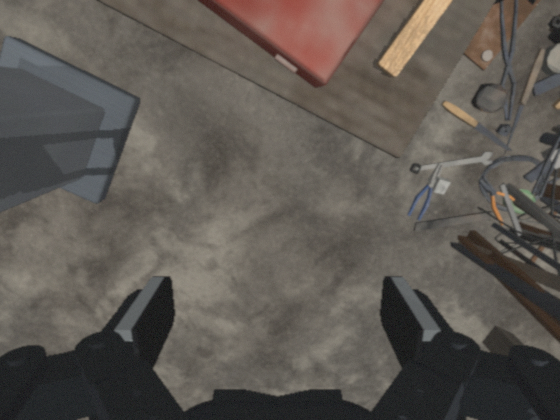

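```bash
cat > h.py <<'E'
import numpy as np, cv2
from scipy.spatial.transform import Rotation as R
from rig import r
def cam(n, T=None):
    c=r.calibration(n)
    if n=="wrist":
        s=r.sense() if T is None else T
        Rt=R.from_euler('xyz',s['tcp_rot']).as_matrix(); M=c['T_tool_cam']
        return c['mtx'],Rt@M[:3,:3],Rt@M[:3,3]+s['eef_pos']
    return c['mtx'],R.from_euler('xyz',c['attitude']).as_matrix(),np.array(c['origin'])
def ray(C,u,v):
    K,A,o=C; d=A@np.linalg.solve(K,[u,v,1]); return o,d/np.linalg.norm(d)
def atz(C,u,v,z):
    o,d=ray(C,u,v); return o+d*(z-o[2])/d[2]
def proj(C,p):
    K,A,o=C; q=K@(A.T@(np.asarray(p,float)-o)); return q[:2]/q[2]
def crop(im,u0,v0,u1,v1,s,name):
    c=cv2.resize(im[v0:v1,u0:u1],None,fx=s,fy=s,interpolation=cv2.INTER_CUBIC)
    cv2.imwrite(name,c)
E
python3 - <<'E'
from h import *
im=cv2.imread("pics/top0.png"); crop(im,260,135,420,275,5,"pics/topc.png")
im=cv2.imread("pics/side0.png"); crop(im,200,170,360,290,5,"pics/sidec.png")
E
```

```text
(no output)
```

View pics/topc.png

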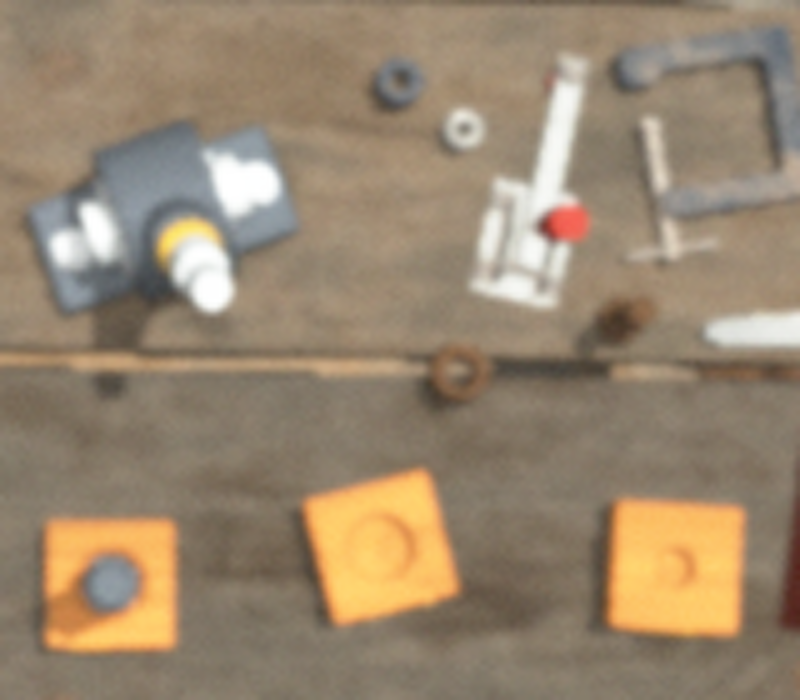

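View pics/sidec.png

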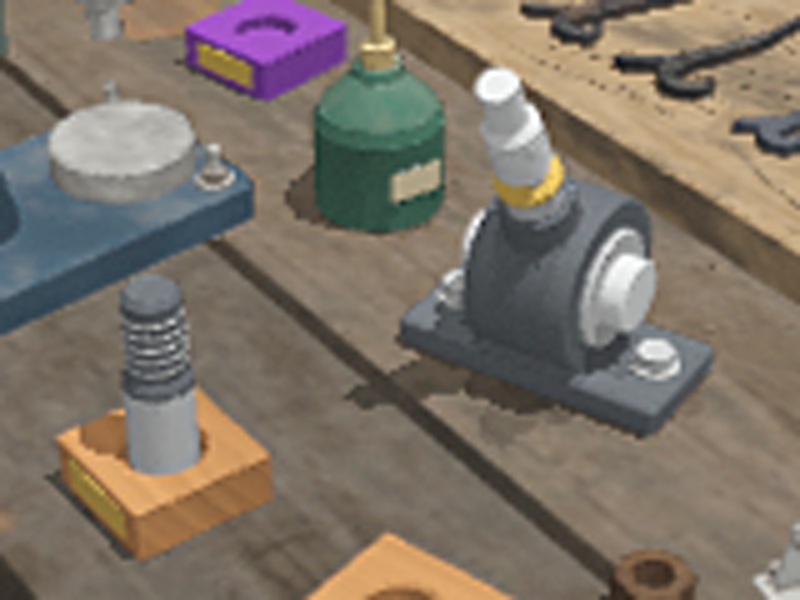

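```bash
cat >> h.py <<'E'
def tri(obs):
    A=np.zeros((3,3));b=np.zeros(3)
    for C,u,v in obs:
        o,d=ray(C,u,v);P=np.eye(3)-np.outer(d,d);A+=P;b+=P@o
    p=np.linalg.solve(A,b); return p,[proj(C,p)-[u,v] for C,u,v in obs]
E
python3 - <<'E'
from h import *
np.set_printoptions(precision=1,suppress=True)
t=cam("top");s=cam("side")
T=lambda x,y:(t,260+x/5,135+y/5)
S=lambda x,y:(s,200+x/5,170+y/5)
a=tri([T(211,291),S(498,83)]);print("knob",a)
b=tri([T(188,240),S(529,190)]);print("collar",b)
d=a[0]-b[0];print(d,np.linalg.norm(d),np.degrees(np.arccos(d[2]/np.linalg.norm(d))),np.arctan2(d[1],d[0]))
for z in (0,10):
  c=[atz(*T(*q),z)[:2] for q in [(28,215),(262,127),(298,228),(62,312)]]
  c=np.array(c);print("foot",c,c.mean(0)); e=c[1]-c[0]+c[2]-c[3];print(np.arctan2(e[1],e[0]),[np.linalg.norm(c[i]-c[i-1]) for i in range(4)])
for n,q in dict(cup=[(43,519),(177,519),(177,650),(44,651)],cap=[(303,506),(428,469),(459,588),(338,627)],small=[(614,499),(745,506),(738,637),(607,629)]).items():
  c=np.array([atz(*T(*k),24)[:2] for k in q]);e=c[1]-c[0]+c[2]-c[3];print(n,c.mean(0),np.degrees(np.arctan2(e[1],e[0])),[np.linalg.norm(c[i]-c[i-1]) for i in range(4)])
print("recess",atz(*T(381,546),24))
print("cuptop",tri([T(113,582),S(151,294)]), atz(*T(113,582),106))
print("side check cap_rest recess", atz(s,281,294,24))
print("nut",atz(*T(462,373),20),"bolt",atz(*T(620,320),40))
print("can",atz(t,231,170,100))
E
```

```text
knob (array([570.1,  24.1, 174.4]), [array([ 0.3, -0.4]), array([-0.7,  0.1])])
collar (array([599.9,  34.7, 107.2]), [array([-0.2,  0.3]), array([ 0.5, -0. ])])
[-29.7 -10.6  67.2] 74.28986897655538 25.145774897609726 -2.7989682033752987
foot [[624.5 117.6]
 [675.1  -8.4]
 [620.3 -28.7]
 [572.3  98.2]] [623.1  44.7]
-1.198863380618542 [np.float64(55.767676216851896), np.float64(135.71477141967193), np.float64(58.40309771908653), np.float64(135.6568859367325)]
foot [[623.4 117.3]
 [673.5  -7.8]
 [619.2 -28. ]
 [571.4  98. ]] [621.9  44.9]
-1.1988633806185425 [np.float64(55.38118546151323), np.float64(134.77421753478998), np.float64(57.99834251171881), np.float64(134.71673321979478)]
cup [426.6  69.5] -88.80629354315856 [np.float64(69.29918937484551), np.float64(70.74382323251066), np.float64(68.8348495369943), np.float64(69.9818016117518)]
cap [448.6 -73.7] -71.93842611195504 [np.float64(66.26171532399643), np.float64(69.21531481375173), np.float64(64.81865369872206), np.float64(67.30740986813558)]
small [ 440.7 -229.7] -92.26870484883315 [np.float64(68.73319423410982), np.float64(69.7792566495482), np.float64(69.31144041427744), np.float64(69.56486985248306)]
recess [449.4 -73.2  24. ]
cuptop (array([429.4,  68.5, 103.4]), [array([ 0., -0.]), array([-0.,  0.])]) [429.4  68.5 106. ]
side check cap_rest recess [450.6 -77.6  24. ]
nut [ 542.  -115.8   20. ] bolt [ 570.3 -196.2   40. ]
can [631.1 202.1 100. ]
```

Run:
```python
from h import *
im=cv2.imread("pics/side0.png"); crop(im,280,175,350,255,8,"pics/sn.png");crop(im,210,215,310,320,7,"pics/sc.png")
```

```text
(no output)
```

View pics/sn.png

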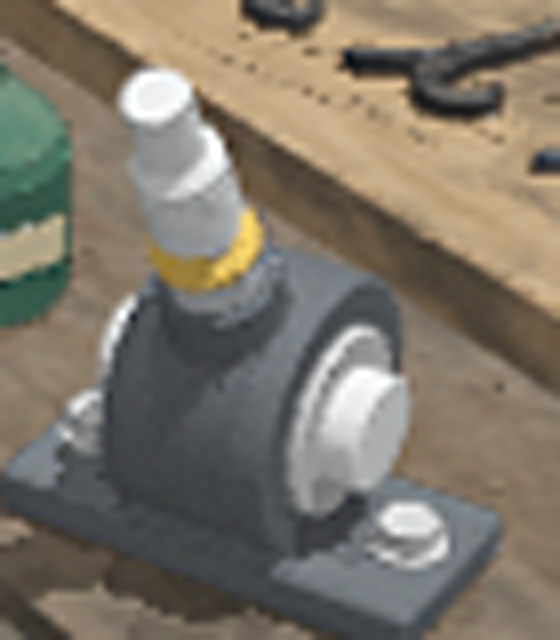

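View pics/sc.png

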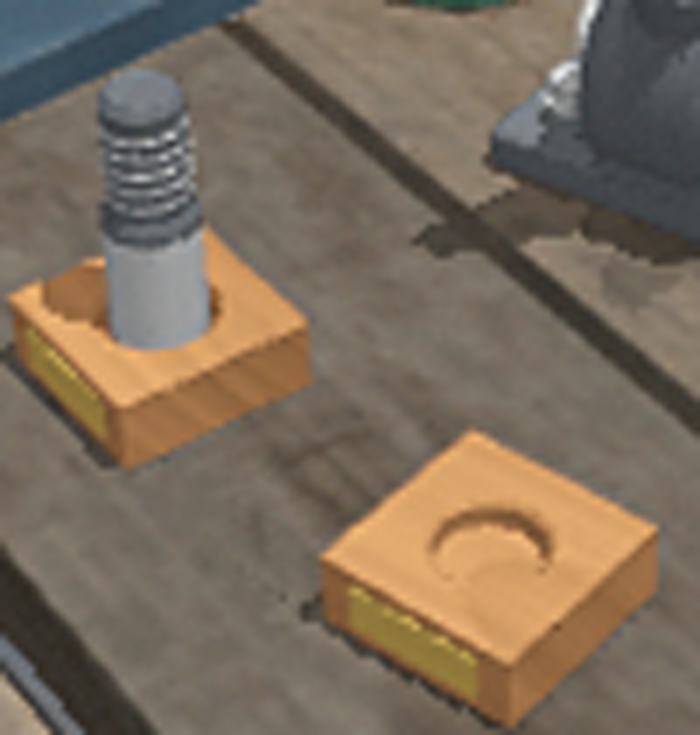

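Call:
jog_arm([
  [[3.5, -3.3, -3, 0, 0, 0, 8.5], [8, -7.5, -6, 0, 0, 0, 8.5], [12.5, -12, -8, 0, 0, 0, 8.5], [17, -16, -9, 0, 0, 0, 8.5], [21, -20, -9, 0, 0, 0, 8.5]],
])

```text
clock: 0.78
eef_pos: [377.5, -287.4, 322.1]
tcp_rot: [3.14, -0.001, 0.462]
contact_force: [0.8, 0.3, -0.8]
opening: 0.996
```

Call:
jog_arm([
  [[4.3, -3.9, 0, 0, 0, 0, 8.5], [8.5, -7.8, 0, 0, 0, 0, 8.5], [12.7, -11.7, 0, 0, 0, 0, 8.5], [17, -15.5, 0, 0, 0, 0, 8.5], [21, -19.3, 0, 0, 0, 0, 8.5]],
])

```text
clock: 1.4
eef_pos: [479.0, -20.5, 321.3]
tcp_rot: [3.141, -0.0, 0.463]
contact_force: [0.4, -0.4, 0.1]
opening: 0.996
```

Call:
jog_arm([
  [[0, 0, 0, 0, 0, 0, 8.5], [0, 0, 0, 0, 0, 0, 8.5]],
])

```text
clock: 1.65
eef_pos: [478.3, -22.5, 321.0]
tcp_rot: [3.142, 0.001, 0.464]
contact_force: [0.4, -0.7, -0.1]
opening: 0.998
```

Run:
```python
from h import *
s=r.sense();print(s['clock'],s['eef_pos'],s['tcp_rot'],s['qpos'])
np.save("s1.npy",np.r_[s['eef_pos'],s['tcp_rot']])
im=r.grab_frame("wrist")[:,:,::-1];cv2.imwrite("pics/w1.png",im)
```

```text
1.65 [478.28385793 -22.47130794 320.96315791] [3.14155609e+00 8.52366867e-04 4.63944301e-01] [-4.97588587e-02  3.94090064e-02  1.82268421e+00 -4.70421876e-04
  1.28022386e+00  1.05722809e+00]
```

View pics/w1.png

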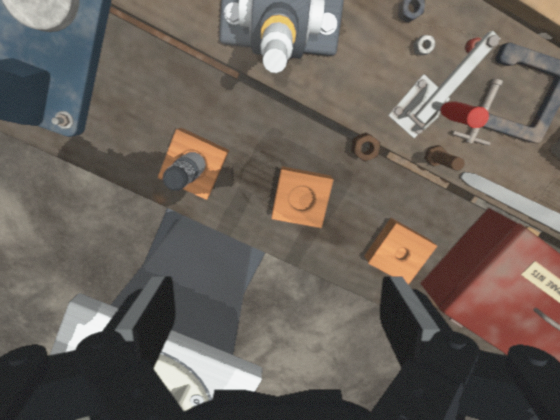

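Run:
```python
from h import *
im=cv2.imread("pics/w1.png"); crop(im,215,0,345,75,6,"pics/w1a.png");crop(im,155,120,345,235,4,"pics/w1b.png")
```

```text
(no output)
```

View pics/w1a.png

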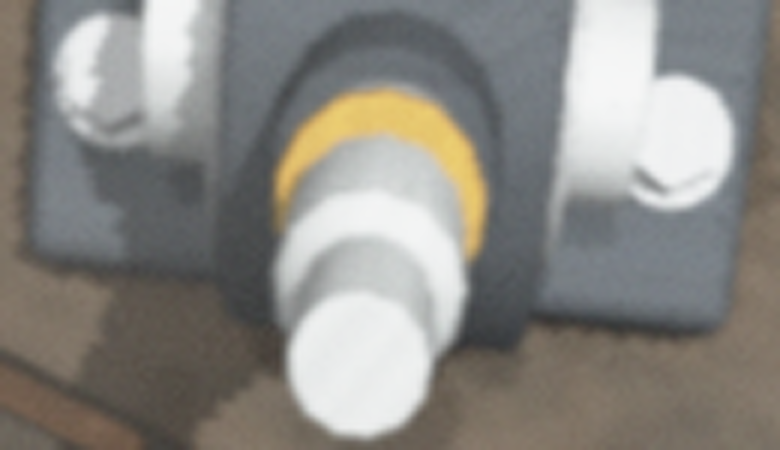

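View pics/w1b.png

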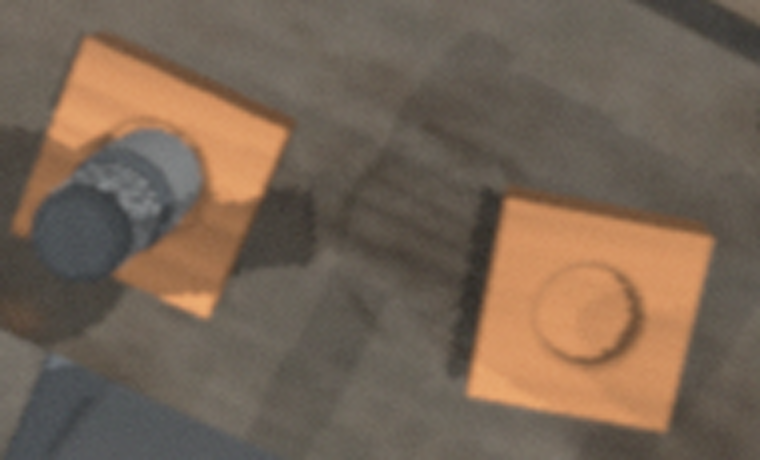

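```bash
cat >> h.py <<'E'
def wcam(f):
    v=np.load(f); return cam("wrist",dict(eef_pos=v[:3],tcp_rot=v[3:]))
E
python3 - <<'E'
from h import *
np.set_printoptions(precision=1,suppress=True)
t=cam("top");s=cam("side");w=wcam("s1.npy")
T=lambda x,y:(t,260+x/5,135+y/5)
S=lambda x,y:(s,200+x/5,170+y/5)
S8=lambda x,y:(s,280+x/8,175+y/8)
W=lambda x,y:(w,215+x/6,x*0+y/6)
a=tri([T(211,291),S(498,83),W(360,364)]);print("knob",a)
print(tri([T(211,291),W(360,364)])[0],tri([S(498,83),W(360,364)])[0])
b=tri([T(188,240),S(529,190),W(381,195)]);print("collar",b)
d=a[0]-b[0];print(d,np.linalg.norm(d),np.degrees(np.arccos(d[2]/np.linalg.norm(d))),np.arctan2(d[1],d[0]))
print("recess w",atz(w,301.75,198.25,24), "tri",tri([T(381,546),(s,280,293.1),(w,301.75,198.25)]))
print("cup top w",atz(w,175.2,178,106),tri([T(113,582),S(151,294),(w,175.2,178)]))
c=np.array([atz(w,155+x/4,120+y/4,24) for x,y in [(87,38),(291,130),(209,318),(13,232)]]);print(c.mean(0),c)
c=np.array([atz(w,155+x/4,120+y/4,24) for x,y in [(508,196),(713,238),(668,431),(468,394)]]);print(c.mean(0),[np.linalg.norm(c[i]-c[i-1]) for i in range(4)])
E
```

```text
knob (array([570. ,  24.4, 174.3]), [array([ 0.2, -0.4]), array([-0.8,  0. ]), array([ 0.8, -0.1])])
[569.4  24.9 174. ] [570.6  24.3 174.3]
collar (array([598.8,  34.9, 107.4]), [array([-0.3,  0.7]), array([ 0., -0.]), array([ 1.6, -1.5])])
[-28.8 -10.4  67. ] 73.63680430666057 24.60330811951675 -2.7938781862621074
recess w [450.2 -71.8  24. ] tri (array([450.1, -73. ,  22.8]), [array([-0.1, -0.3]), array([-0.6,  0.1]), array([0.7, 0.2])])
cup top w [429.5  69.7 106. ] (array([429.2,  69.1, 103.5]), [array([-0.2,  0. ]), array([-0.2, -0.2]), array([ 1.1, -0. ])])
[426.8  69.4  24. ] [[458.9 103.2  24. ]
 [461.2  36.8  24. ]
 [394.5  35.7  24. ]
 [392.8 101.9  24. ]]
[449.4 -73.1  24. ] [np.float64(66.5742717913051), np.float64(65.93247392590058), np.float64(65.85380116037278), np.float64(66.90465857891873)]
```

```bash
cat >> h.py <<'E'
AZ=-2.78
def tilt(az=AZ,lean=25):
    l=np.radians(lean);ax=np.array([np.sin(l)*np.cos(az),np.sin(l)*np.sin(az),np.cos(l)])
    y=np.array([-np.sin(az),np.cos(az),0.]);z=-ax;return np.c_[np.cross(y,z),y,z],ax
def down(yaw):
    return R.from_euler('xyz',[np.pi,0,yaw]).as_matrix()
def to(p,Rt,s=None):
    s=s or r.sense();R0=R.from_euler('xyz',s['tcp_rot']).as_matrix()
    print("shift cm",np.round(R0.T@(np.array(p)-s['eef_pos'])/10,3),"rot deg",np.round(np.degrees(R.from_matrix(R0.T@Rt).as_rotvec()),2))
E
python3 - <<'E'
from h import *
Rt,ax=tilt();k=np.array([570,24.4,174.2]);print(Rt,ax)
to(k+45*ax,Rt);to(k-23*ax,Rt)
E
```

```text
[[ 0.84770102  0.35376435  0.39528948]
 [ 0.32061938 -0.93533459  0.14950727]
 [ 0.42261826  0.         -0.90630779]] [-0.39528948 -0.14950727  0.90630779]
shift cm [ 8.446 -0.343 10.601] rot deg [-1.26 25.02  5.7 ]
shift cm [11.31  -0.054 16.762] rot deg [-1.26 25.02  5.7 ]
```

Call:
jog_arm([
  [[2.8, -0.1, 3.5, -0.4, 8.5, 1.9, 8.5], [5.6, -0.2, 7, -0.8, 17, 3.8, 8.5], [8.45, -0.34, 10.6, -1.26, 25, 5.7, 8.5], [8.45, -0.34, 10.6, -1.26, 25, 5.7, 8.5], [8.45, -0.34, 10.6, -1.26, 25, 5.7, 8.5]],
])

```text
clock: 2.33
eef_pos: [552.8, 17.4, 216.5]
tcp_rot: [-3.141, -0.435, 0.362]
contact_force: [-0.1, -0.3, 1.6]
opening: 0.995
```

Run:
```python
from h import *
Rt,ax=tilt();k=np.array([570,24.4,174.2])
s=r.sense();print(s['eef_pos'],s['tcp_rot'],s['qpos'])
np.save("s2.npy",np.r_[s['eef_pos'],s['tcp_rot']])
to(k-23*ax,Rt)
im=r.grab_frame("wrist")[:,:,::-1];cv2.imwrite("pics/w2.png",im)
C=wcam("s2.npy");print(proj(C,k),[proj(C,k-d*ax) for d in (23,54,62)])
```

```text
[552.84662658  17.42881318 216.53322623] [-3.14143985 -0.43466404  0.36174797] [-0.08403199  0.08627349  2.09857498  0.33471372  0.58611668  0.87977249]
shift cm [-0.1   -0.044  6.919] rot deg [-0.01  0.1   0.01]
[276.0986945  241.46364621] [array([276.22694543, 227.32929545]), array([276.36516095, 212.09676166]), array([276.39581543, 208.71837531])]
```

View pics/w2.png

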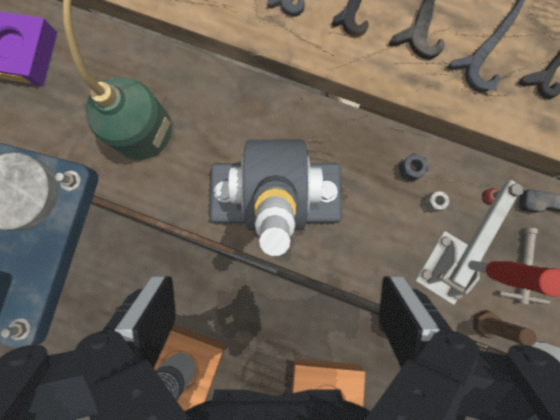

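Run:
```python
from h import *
im=cv2.imread("pics/w2.png"); crop(im,205,130,350,260,5,"pics/w2a.png")
```

```text
(no output)
```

View pics/w2a.png

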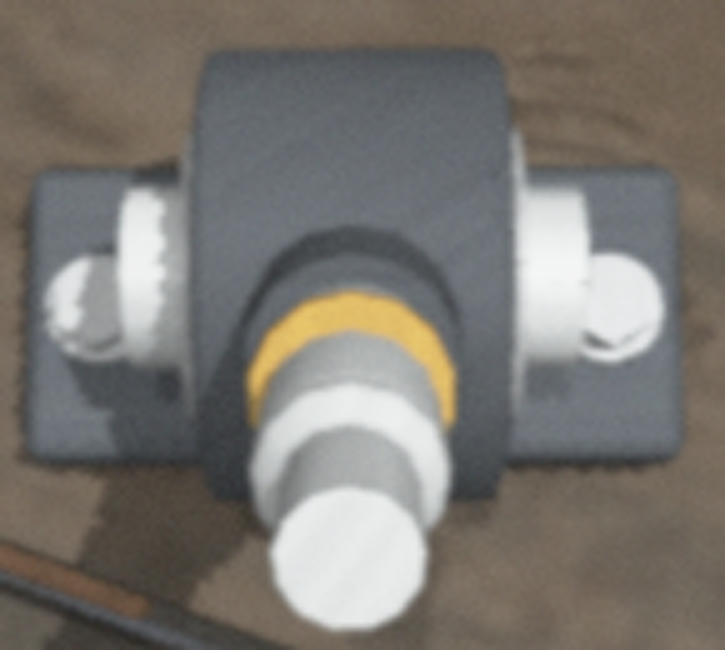

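Call:
jog_arm([
  [[-0.1, -0.04, 2, 0, 0.1, 0, 6], [-0.1, -0.04, 4, 0, 0.1, 0, 6], [-0.1, -0.04, 6, 0, 0.1, 0, 6], [-0.1, -0.04, 6.9, 0, 0.1, 0, 5], [-0.1, -0.04, 6.9, 0, 0.1, 0, 4]],
])

```text
clock: 3.0
eef_pos: [579.5, 28.8, 152.8]
tcp_rot: [-3.141, -0.438, 0.362]
contact_force: [-1.3, 1.7, -0.0]
opening: 0.471
```

Run:
```python
from h import *
Rt,ax=tilt();k=np.array([570,24.4,174.2])
to(k-23*ax,Rt);print(r.sense()['contact_force'])
im=r.grab_frame("wrist")[:,:,::-1];cv2.imwrite("pics/w3.png",im)
im=r.grab_frame("side")[:,:,::-1];crop(im,260,130,360,230,6,"pics/s3.png")
```

```text
shift cm [-0.047  0.079 -0.078] rot deg [-0.03 -0.12  0.04]
[-1.26553525  1.73846418 -0.03752632]
```

View pics/w3.png

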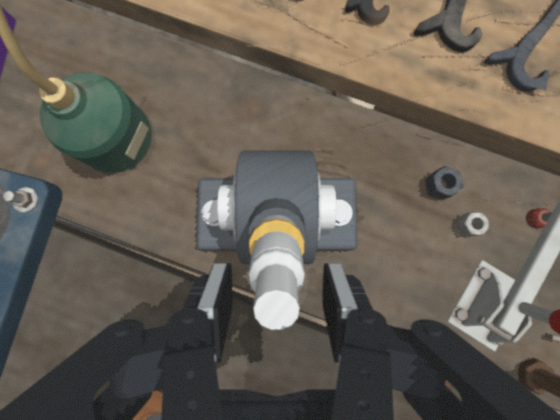

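View pics/s3.png

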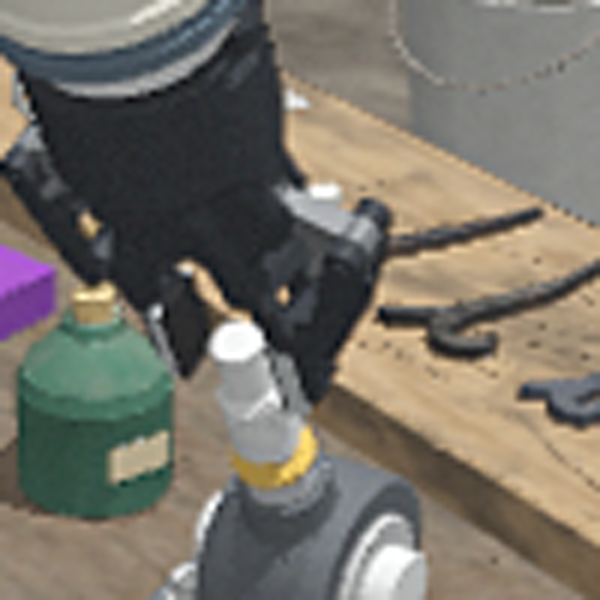

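Call:
jog_arm([
  [[0, 0.05, 0, 0, 0, 0, 2.5], [0, 0.05, 0, 0, 0, 0, 1], [0, 0.05, 0, 0, 0, 0, 1], [0, 0.05, 0, 0, 0, 0, 1], [0, 0.05, 0, 0, 0, 0, 1]],
], newtons=40)

```text
clock: 3.72
eef_pos: [579.4, 28.1, 153.1]
tcp_rot: [3.141, -0.439, 0.362]
contact_force: [-3.2, -2.3, 5.8]
opening: 0.185
```

Run:
```python
from h import *
s=r.sense();print(s['contact_force'],s['wrist_torque'],s['opening']*85)
im=r.grab_frame("wrist")[:,:,::-1];crop(im,180,130,380,380,3,"pics/w4.png")
```

```text
[-3.16390251 -2.27554838  5.83566872] [-0.13600025  0.27209254 -0.02982195] 15.763153154758653
```

View pics/w4.png

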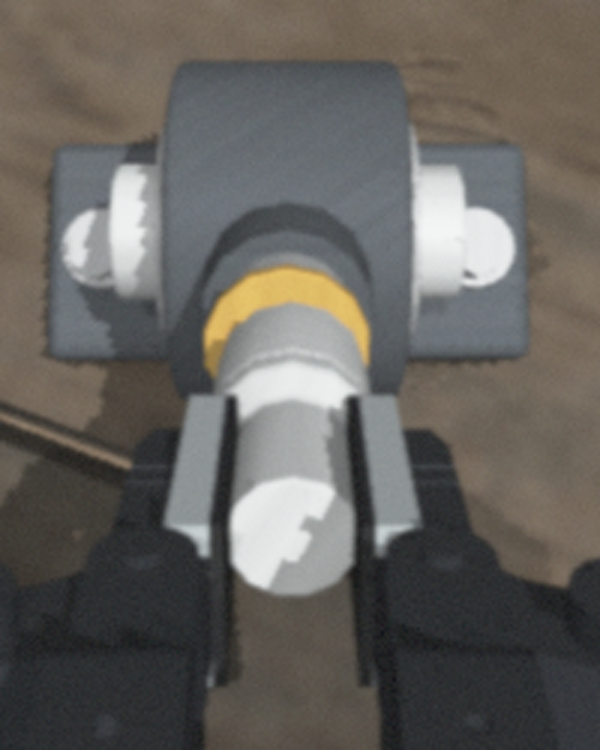

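Call:
jog_arm([
  [[0, 0, -0.6, 0, 0, 0, 1], [0, 0, -1.4, 0, 0, 0, 1], [0, 0, -2.4, 0, 0, 0, 1], [0, 0, -3.8, 0, 0, 0, 1], [0, 0, -5.5, 0, 0, 0, 1]],
])

```text
clock: 4.4
eef_pos: [556.8, 19.8, 203.0]
tcp_rot: [-3.142, -0.438, 0.362]
contact_force: [-0.6, 0.2, -0.1]
opening: 0.182
```

Run:
```python
from h import *
s=r.sense();print(s['contact_force'],s['wrist_torque'],s['opening']*85, s['eef_pos'])
im=r.grab_frame("wrist")[:,:,::-1];crop(im,150,100,400,400,2.6,"pics/w5.png")
im=r.grab_frame("side")[:,:,::-1];crop(im,240,110,360,230,6,"pics/s5.png")
# target: above recess, tool down
c=[450,-73]
to([c[0],c[1],150],down(0.362))
```

```text
[-0.62867861  0.18666851 -0.07842423] [-0.03635905  0.19512154  0.00393247] 15.478319733700475 [556.77805742  19.8028891  203.01350092]
shift cm [-14.401   4.849  -0.775] rot deg [ 8.000e-02 -2.528e+01 -2.000e-02]
```

View pics/w5.png

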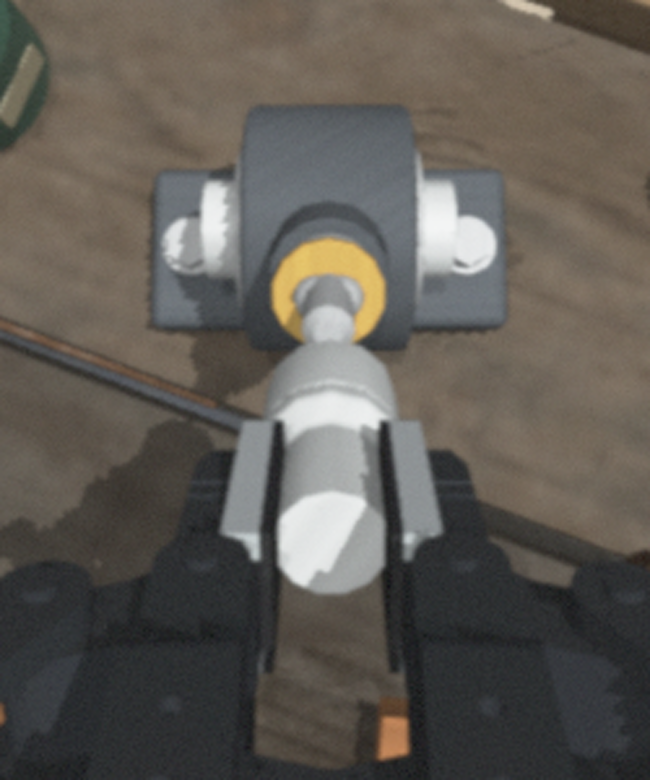

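View pics/s5.png

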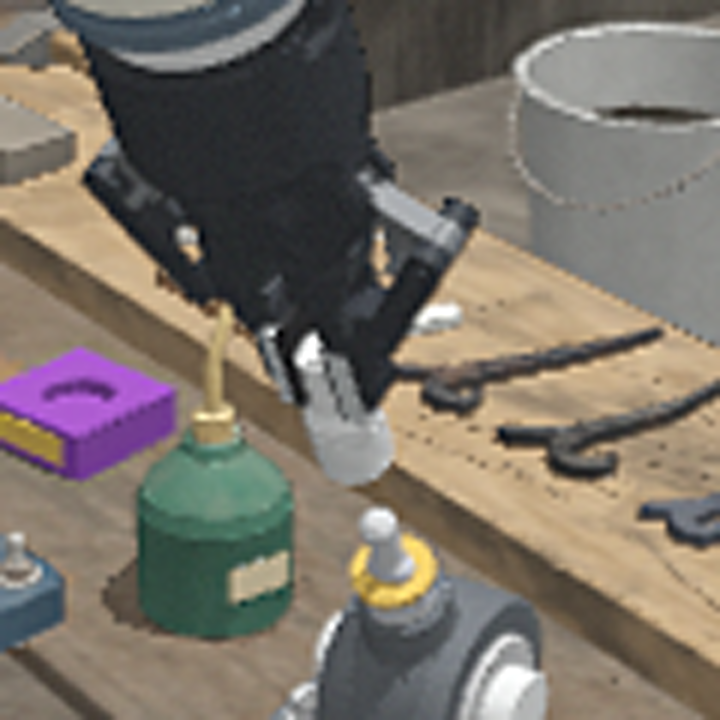

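Call:
jog_arm([
  [[-3, 1, -1.2, 0, -5, 0, 1], [-7, 2.4, -1.2, 0, -12, 0, 1], [-11, 3.7, -1, 0, -19, 0, 1], [-14.4, 4.85, -0.8, 0.08, -25.2, 0, 1], [-14.4, 4.85, -0.8, 0.08, -25.2, 0, 1]],
])

```text
clock: 5.12
eef_pos: [448.9, -72.9, 147.3]
tcp_rot: [-3.139, 0.003, 0.361]
contact_force: [0.5, 0.8, -0.5]
opening: 0.184
```

Run:
```python
from h import *
to([450,-73,80],down(0.362))
s=r.sense();np.save("s6.npy",np.r_[s['eef_pos'],s['tcp_rot']]);print(s['eef_pos'],s['tcp_rot'],s['contact_force'])
im=r.grab_frame("wrist")[:,:,::-1];cv2.imwrite("pics/w6.png",im)
im=r.grab_frame("side")[:,:,::-1];cv2.imwrite("pics/s6f.png",im);crop(im,220,210,350,330,6,"pics/s6.png")
im=r.grab_frame("top")[:,:,::-1];cv2.imwrite("pics/t6f.png",im)
```

```text
shift cm [0.123 0.061 6.726] rot deg [-0.14  0.18 -0.03]
[448.88457446 -72.94503719 147.26441405] [-3.13910730e+00  3.05659961e-03  3.61403137e-01] [ 0.50523759  0.80843432 -0.48935443]
```

View pics/w6.png

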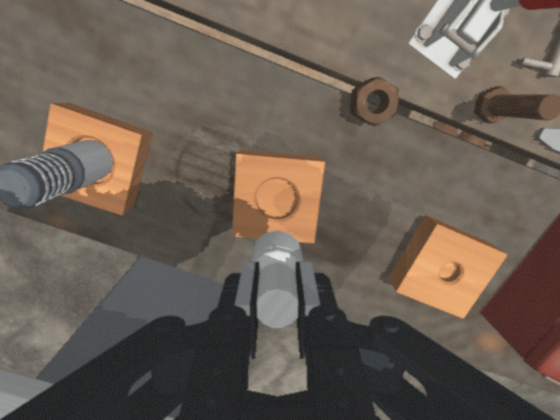

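View pics/s6.png

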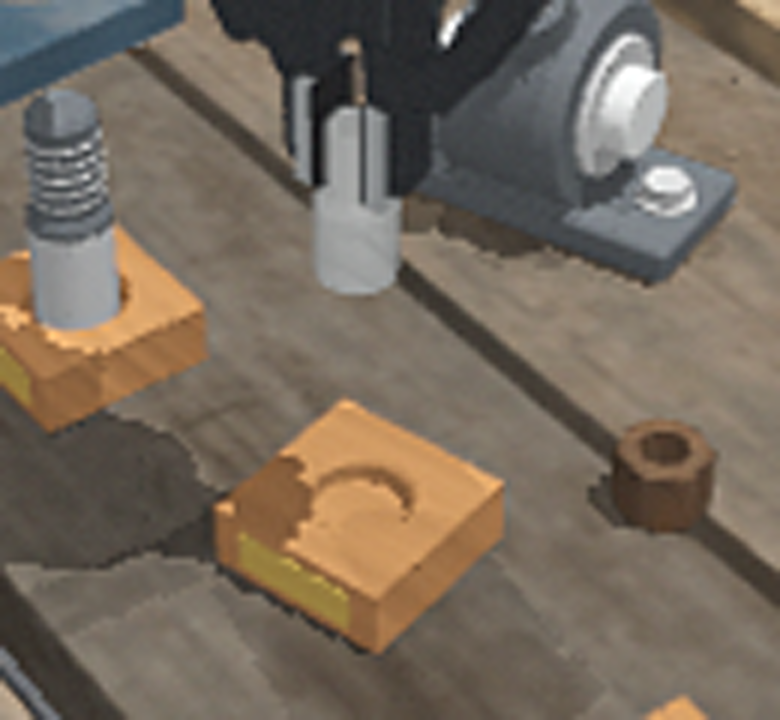

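Run:
```python
from h import *
w=wcam("s6.npy");print(atz(w,277,197,24), atz(w,277,197,15))
im=cv2.imread("pics/w6.png");crop(im,220,140,340,340,4,"pics/w6c.png")
im=cv2.imread("pics/t6f.png");crop(im,250,140,370,270,6,"pics/t6c.png")
```

```text
[451.61113803 -71.64419237  24.        ] [449.21483584 -72.51909959  15.        ]
```

View pics/w6c.png

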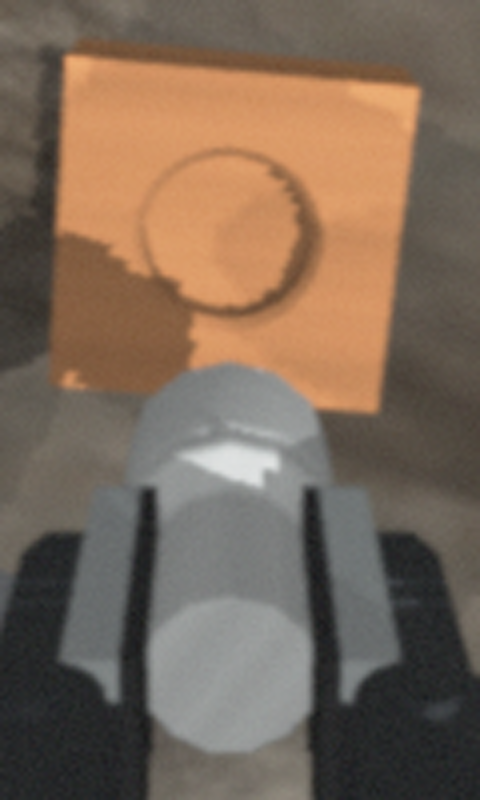

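View pics/t6c.png

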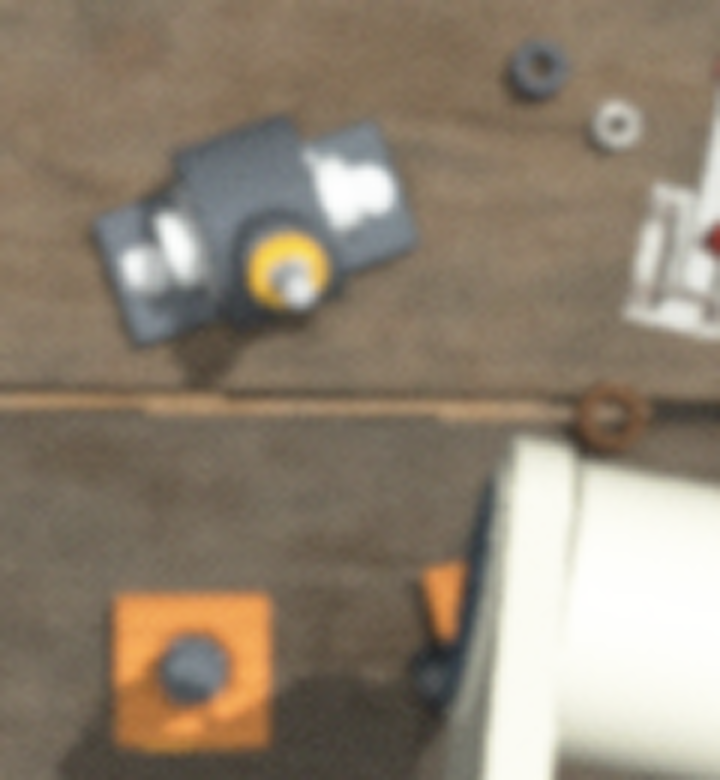

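Call:
jog_arm([
  [[0.17, 0.02, 3, -0.1, 0.2, 0, 1], [0.17, 0.02, 6, -0.1, 0.2, 0, 1], [0.17, 0.02, 8, -0.1, 0.2, 0, 1], [0.17, 0.02, 8.6, -0.1, 0.2, 0, 1], [0.17, 0.02, 8.6, -0.1, 0.2, 0, 1]],
])

```text
clock: 5.9
eef_pos: [451.3, -72.0, 62.6]
tcp_rot: [3.141, -0.003, 0.362]
contact_force: [-0.1, 0.7, -0.5]
opening: 0.182
```

Run:
```python
from h import *
to([450.5,-72.5,47],down(0.362))
im=r.grab_frame("wrist")[:,:,::-1];cv2.imwrite("pics/w7.png",im);crop(im,200,190,360,350,4,"pics/w7c.png")
im=r.grab_frame("side")[:,:,::-1];crop(im,220,210,350,330,6,"pics/s7.png")
```

```text
shift cm [-0.097  0.015  1.562] rot deg [ 0.03 -0.17  0.01]
```

View pics/w7c.png

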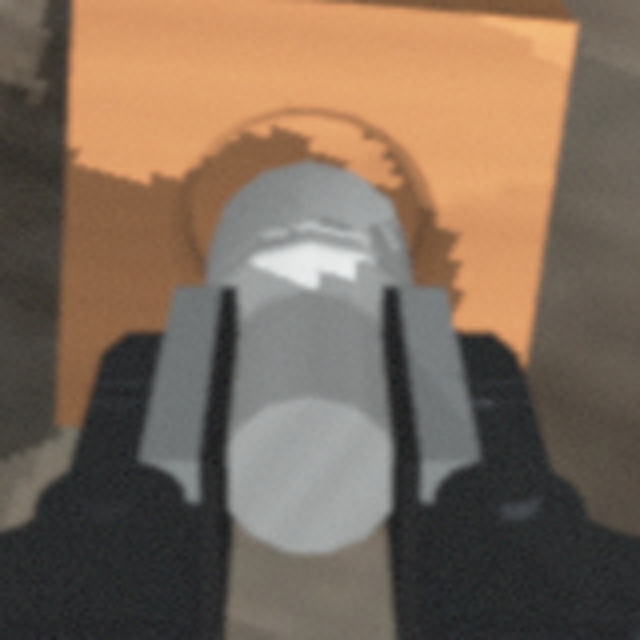

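View pics/s7.png

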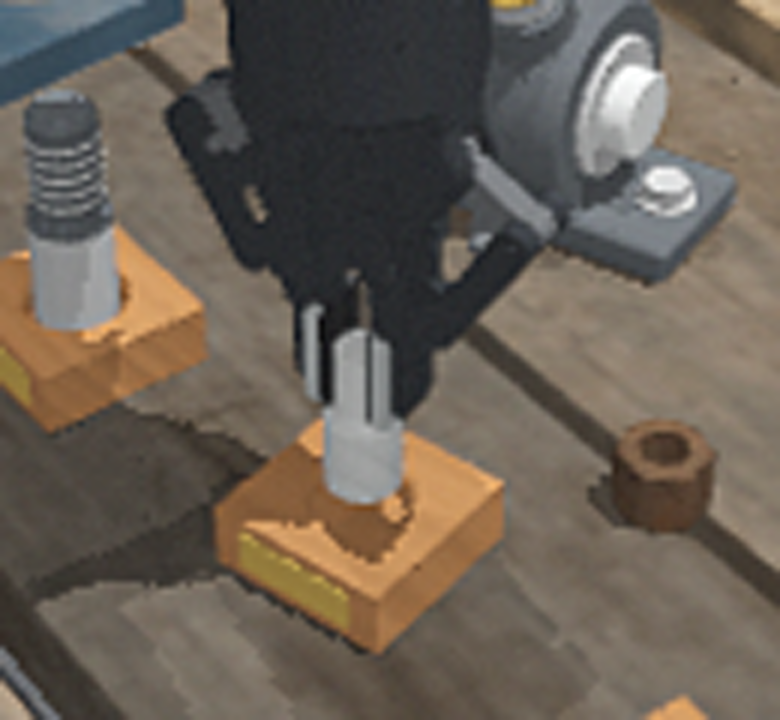

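Call:
jog_arm([
  [[-0.1, 0, 0.6, 0, 0, 0, 1], [-0.1, 0, 1.1, 0, 0, 0, 1], [-0.1, 0, 1.35, 0, 0, 0, 1], [-0.1, 0, 1.5, 0, 0, 0, 1], [-0.1, 0, 1.5, 0, 0, 0, 1]],
])

```text
clock: 6.62
eef_pos: [449.9, -72.6, 47.1]
tcp_rot: [3.141, -0.002, 0.362]
contact_force: [-0.7, 0.0, -0.2]
opening: 0.186
```

Run:
```python
from h import *
to([450.5,-72.5,47],down(0.362));print(r.sense()['contact_force'])
im=r.grab_frame("wrist")[:,:,::-1];cv2.imwrite("pics/w8.png",im);crop(im,200,190,360,350,4,"pics/w8c.png")
im=r.grab_frame("side")[:,:,::-1];crop(im,220,210,350,330,6,"pics/s8.png")
```

```text
shift cm [0.054 0.014 0.006] rot deg [ 0.01 -0.11 -0.  ]
[-0.71998697  0.01945455 -0.23707192]
```

View pics/w8c.png

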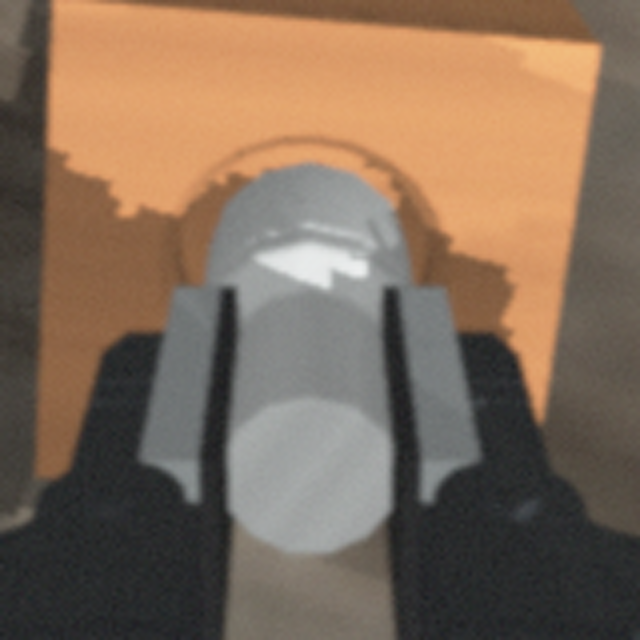

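View pics/s8.png

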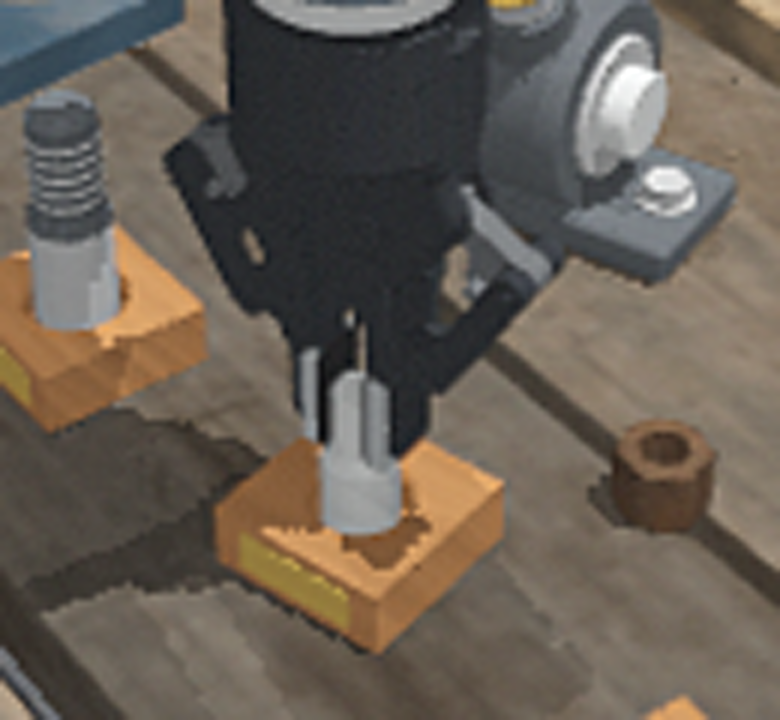

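Call:
jog_arm([
  [[0.05, 0, 0.15, 0, 0, 0, 1], [0.05, 0, 0.3, 0, 0, 0, 1], [0.05, 0, 0.3, 0, 0, 0, 1]],
])

```text
clock: 7.1
eef_pos: [450.8, -72.5, 46.4]
tcp_rot: [3.141, -0.003, 0.362]
contact_force: [-11.0, 1.0, 41.5]
opening: 0.185
```

Run:
```python
from h import *
p=lambda z,dx=0,dy=0:proj(cam("side"),[450.3+dx,-72.6+dy,z])
# silhouette lowest visible point of bottom circle if cap at z
for z in (13,15,20,24):
  print(z,max((tuple(p(z,13*np.cos(a),13*np.sin(a))) for a in np.linspace(0,6.28,60)),key=lambda q:q[1]), p(z+54))
im=r.grab_frame("side")[:,:,::-1];cv2.imwrite("pics/s9f.png",im);crop(im,220,210,350,330,6,"pics/s9.png")
```

```text
13 (np.float64(279.1021456879599), np.float64(301.5449589279244)) [279.17726751 275.57463434]
15 (np.float64(279.09339609740005), np.float64(300.78268305672105)) [279.16841891 274.75962005]
20 (np.float64(279.07142024989156), np.float64(298.86811823334045)) [279.146192  272.7123765]
24 (np.float64(279.05373402128913), np.float64(297.32727066750715)) [279.12830125 271.0645215 ]
```

View pics/s9.png

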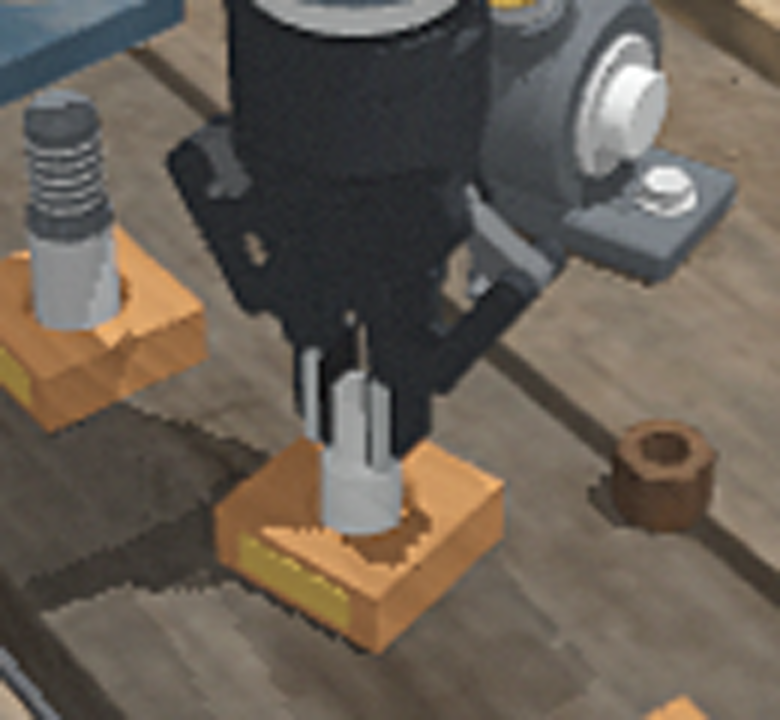

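Call:
jog_arm([
  [[-0.04, 0, -0.25, 0, 0, 0, 1], [-0.04, 0, -0.25, 0, 0, 0, 3], [-0.04, 0, -0.25, 0, 0, 0, 4], [-0.04, 0, -0.25, 0, 0, 0, 4.5]],
])

```text
clock: 7.65
eef_pos: [450.0, -72.5, 46.4]
tcp_rot: [3.142, -0.002, 0.362]
contact_force: [-0.6, -0.8, 0.0]
opening: 0.532
```

Call:
jog_arm([
  [[0, 0, -2, 0, 0, 0, 4.5], [0, 0, -4.5, 0, 0, 0, 4.5], [0, 0, -8, 0, 0, 0, 5], [0, 0, -12, 0, 0, 0, 6], [0, 0, -15, 0, 0, 0, 7]],
])

```text
clock: 8.28
eef_pos: [450.0, -72.6, 198.1]
tcp_rot: [3.141, -0.003, 0.362]
contact_force: [0.7, -1.1, -0.7]
opening: 0.821
```

Run:
```python
from h import *
s=r.sense();np.save("s10.npy",np.r_[s['eef_pos'],s['tcp_rot']]);print(s['eef_pos'],s['tcp_rot'],s['contact_force'])
im=r.grab_frame("wrist")[:,:,::-1];cv2.imwrite("pics/w10.png",im)
im=r.grab_frame("side")[:,:,::-1];cv2.imwrite("pics/s10f.png",im);crop(im,200,180,330,320,5,"pics/s10.png")
w=wcam("s10.npy");print(proj(w,[450.3,-72.6,69]))
```

```text
[449.96897739 -72.61363632 198.11613277] [ 3.14086982e+00 -2.85995937e-03  3.62030944e-01] [ 0.69385165 -1.05520893 -0.66857897]
[276.94657796 199.19477682]
```

View pics/w10.png

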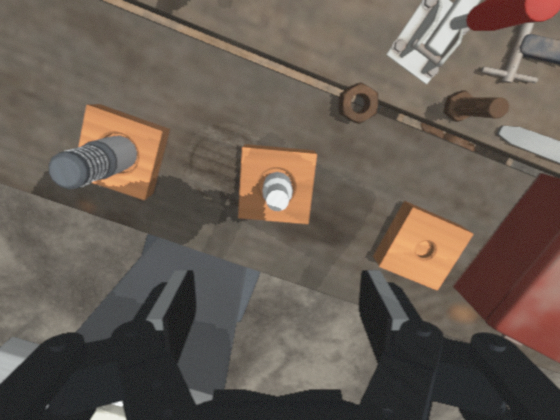

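View pics/s10.png

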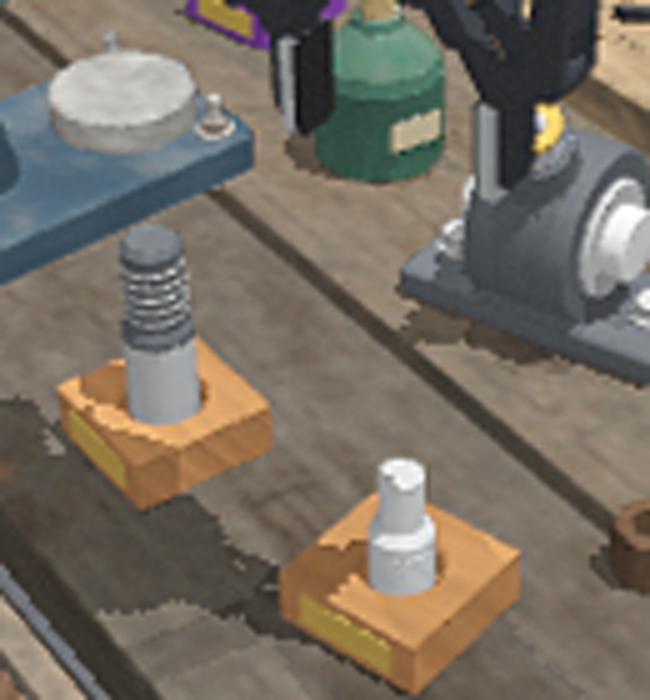

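Run:
```python
from h import *
w=wcam("s10.npy");print(proj(w,[429.3,69.3,106]))
im=cv2.imread("pics/w10.png");crop(im,30,90,190,210,5,"pics/w10c.png")
to([429.3,69.3,140],down(0.362));to([429.3,69.3,66],down(0.362))
```

```text
[ 67.24469838 170.12648476]
shift cm [  2.906 -14.107   5.926] rot deg [ 0.17 -0.38 -0.  ]
shift cm [  2.857 -14.129  13.326] rot deg [ 0.17 -0.38 -0.  ]
```

View pics/w10c.png

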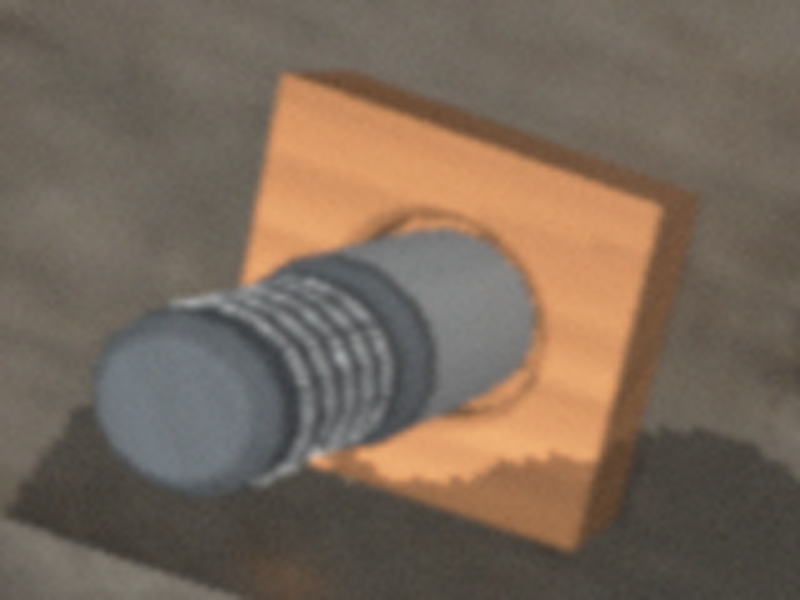

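Call:
jog_arm([
  [[0.9, -4.7, 1, 0.1, -0.2, 0, 7], [1.9, -9.4, 2, 0.1, -0.4, 0, 7], [2.9, -14.1, 4, 0.17, -0.4, 0, 7], [2.9, -14.1, 6, 0.17, -0.4, 0, 7], [2.9, -14.1, 6, 0.17, -0.4, 0, 7]],
])

```text
clock: 9.0
eef_pos: [425.3, 69.8, 134.8]
tcp_rot: [-3.138, 0.009, 0.363]
contact_force: [-0.2, 1.3, 0.7]
opening: 0.821
```

Run:
```python
from h import *
to([429.3,69.3,66],down(0.362))
s=r.sense();np.save("s11.npy",np.r_[s['eef_pos'],s['tcp_rot']]);print(s['eef_pos'])
im=r.grab_frame("wrist")[:,:,::-1];cv2.imwrite("pics/w11.png",im)
w=wcam("s11.npy");print(proj(w,[429.3,69.3,106]))
```

```text
shift cm [0.421 0.211 6.877] rot deg [-0.2   0.52  0.08]
[425.28698438  69.77250455 134.80910806]
[280.51649745 244.96798441]
```

View pics/w11.png

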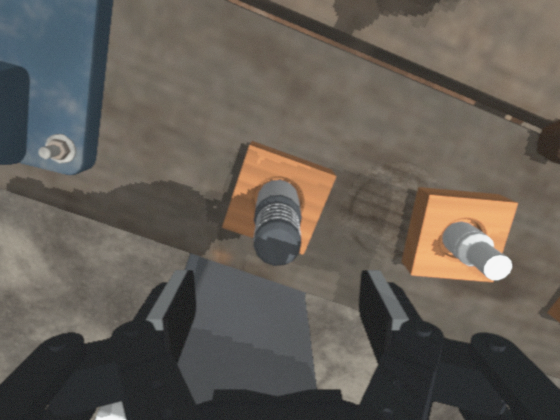

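Call:
jog_arm([
  [[0, 0, 2, 0, 0, 0, 7], [0, 0, 4.5, 0, 0, 0, 7], [0, 0, 6.5, 0, 0, 0, 6], [0, 0, 7.2, 0, 0, 0, 5], [0, 0, 7.2, 0, 0, 0, 4.5]],
])

```text
clock: 9.68
eef_pos: [426.9, 69.2, 64.9]
tcp_rot: [-3.139, 0.005, 0.361]
contact_force: [0.2, 1.0, -0.4]
opening: 0.529
```

Run:
```python
from h import *
to([429.3,69.3,66],down(0.362))
s=r.sense();np.save("s12.npy",np.r_[s['eef_pos'],s['tcp_rot']]);print(s['eef_pos'])
im=r.grab_frame("wrist")[:,:,::-1];cv2.imwrite("pics/w12.png",im);crop(im,180,200,380,400,3,"pics/w12c.png")
w=wcam("s12.npy");print(proj(w,[429.3,69.3,106]))
```

```text
shift cm [ 0.226  0.079 -0.111] rot deg [-0.15  0.29 -0.05]
[426.89845132  69.23991991  64.90239027]
[278.45442653 332.08253458]
```

View pics/w12c.png

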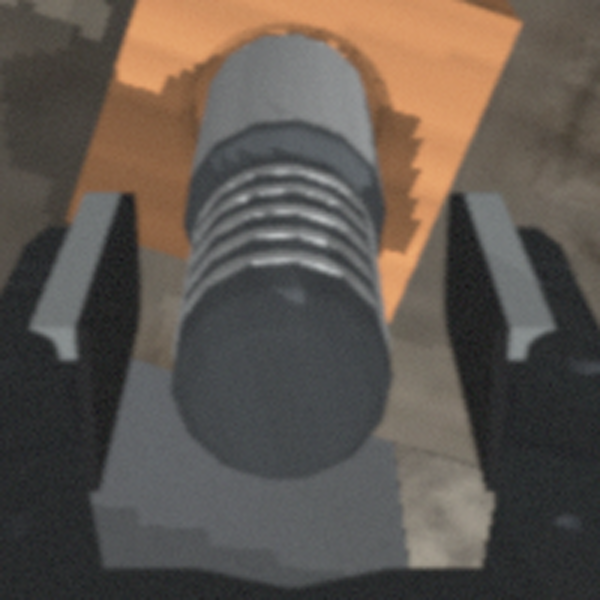

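Run:
```python
from h import *
c=r.calibration("wrist");M=np.linalg.inv(c['T_tool_cam'])
def pt(p): q=c['mtx']@(M[:3,:3]@np.array(p,float)+M[:3,3]); return q[:2]/q[2]
print(pt([0,0,-23]),pt([1,0,-23]),pt([0,0,-40]),pt([1,0,-40]),pt([0,1,-40]),pt([0,0,-42]))
for f,u,v in (("s12.npy",274,324),("s11.npy",277.5,243),("s10.npy",67.6,170)): print(atz(wcam(f),u,v,106))
```

```text
[276.54590055 307.19104827] [276.54590374 304.94481853] [276.44474023 335.14018787] [276.44449044 332.66652856] [279.36356182 335.14268323] [276.43105434 338.92139961]
[431.76578484  71.83266222 106.        ]
[429.78307024  71.17002312 106.        ]
[429.45727911  69.09339264 106.        ]
```

Call:
jog_arm([
  [[0.3, -0.08, -0.1, -0.15, 0.3, 0, 4.5], [0.3, -0.08, -0.1, -0.15, 0.3, 0, 4.5], [0.3, -0.08, -0.1, -0.15, 0.3, 0, 4.5]],
], newtons=90)

```text
clock: 10.1
eef_pos: [429.4, 71.5, 66.0]
tcp_rot: [3.142, -0.001, 0.362]
contact_force: [0.2, -0.1, -0.2]
opening: 0.526
```

Run:
```python
from h import *
to([429.3,69.3,66],down(0.362))
s=r.sense();np.save("s13.npy",np.r_[s['eef_pos'],s['tcp_rot']]);print(s['eef_pos'],s['tcp_rot'])
im=r.grab_frame("wrist")[:,:,::-1];cv2.imwrite("pics/w13.png",im);crop(im,180,200,380,400,3,"pics/w13c.png")
```

```text
shift cm [-0.088  0.205  0.001] rot deg [ 0.   -0.05  0.01]
[429.3993114   71.53318571  66.00790006] [ 3.14153481e+00 -9.52534878e-04  3.62189711e-01]
```

View pics/w13c.png

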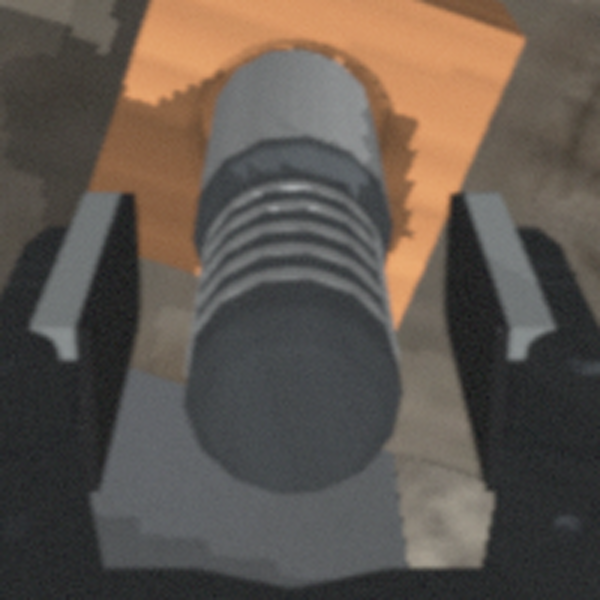

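Call:
jog_arm([
  [[0.15, 0.02, 0, 0, 0, 0, 4], [0.15, 0.02, 0, 0, 0, 0, 3], [0.15, 0.02, 0, 0, 0, 0, 2], [0.15, 0.02, 0, 0, 0, 0, 2], [0.15, 0.02, 0, 0, 0, 0, 2]],
], newtons=90)

```text
clock: 10.78
eef_pos: [430.8, 71.8, 65.8]
tcp_rot: [-3.142, -0.001, 0.362]
contact_force: [-0.6, 1.3, 4.4]
opening: 0.28
```

Call:
jog_arm([
  [[0, 0, -0.4, 0, 0, 0, 2], [0, 0, -1.5, 0, 0, 0, 2], [0, 0, -4, 0, 0, 0, 2], [0, 0, -8, 0, 0, 0, 2], [0, 0, -12, 0, 0, 0, 2]],
], newtons=90)

```text
clock: 11.4
eef_pos: [430.2, 71.6, 187.3]
tcp_rot: [-3.142, 0.0, 0.362]
contact_force: [0.7, -0.1, -1.1]
opening: 0.281
```

Run:
```python
from h import *
s=r.sense();np.save("s14.npy",np.r_[s['eef_pos'],s['tcp_rot']]);print(s['eef_pos'],s['tcp_rot'],s['contact_force'],s['wrist_torque'],s['opening']*85)
im=r.grab_frame("wrist")[:,:,::-1];cv2.imwrite("pics/w14.png",im);crop(im,180,200,380,400,3,"pics/w14c.png")
im=r.grab_frame("side")[:,:,::-1];cv2.imwrite("pics/s14.png",im);crop(im,180,120,350,260,4.5,"pics/s14c.png")
```

```text
[430.19697977  71.61681425 187.27509998] [-3.14154377e+00  1.76915723e-05  3.61987846e-01] [ 0.73732099 -0.0528358  -1.11803931] [-0.01820082 -0.05249451 -0.01719924] 23.86103598416085
```

View pics/w14c.png

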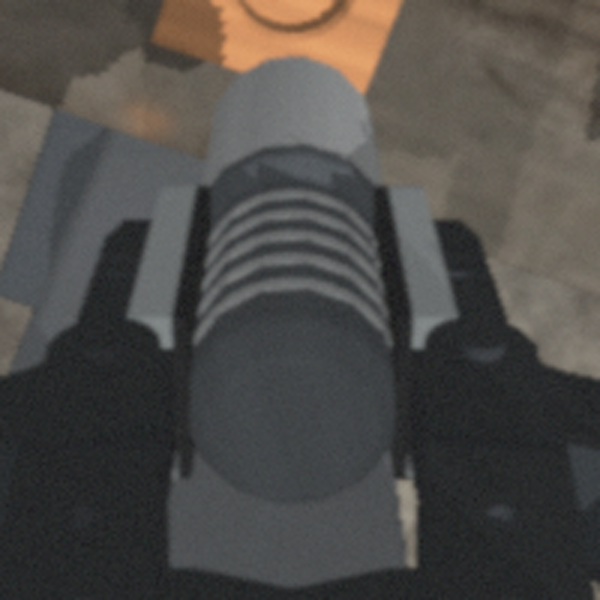

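View pics/s14c.png

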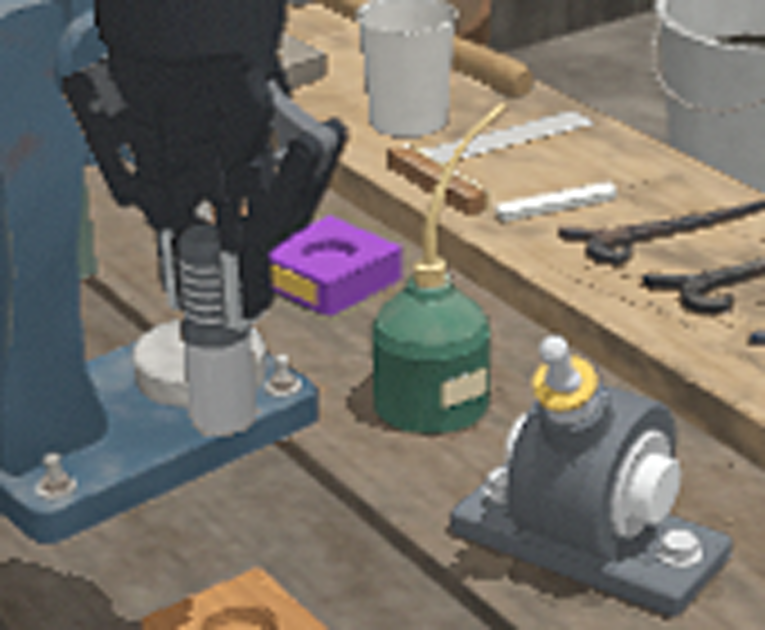

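Run:
```python
from h import *
im=cv2.imread("pics/s14.png");crop(im,285,185,335,235,12,"pics/sN.png");crop(im,205,160,265,230,10,"pics/sC.png")
im=cv2.imread("pics/t6f.png");crop(im,280,170,320,200,16,"pics/tN.png")
```

```text
(no output)
```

View pics/sN.png

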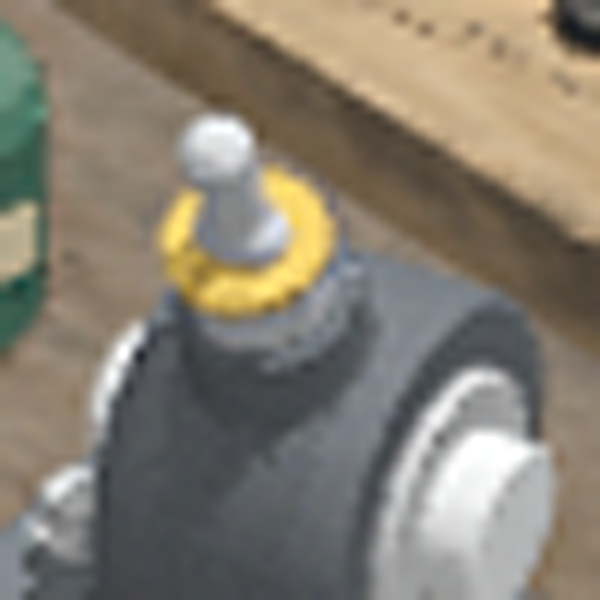

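View pics/tN.png

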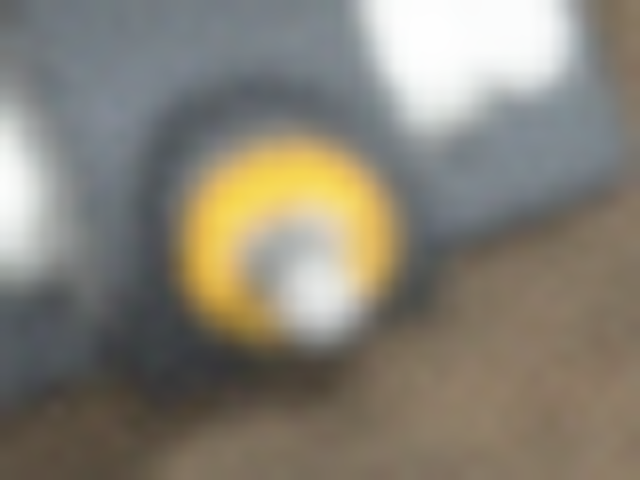

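View pics/sC.png

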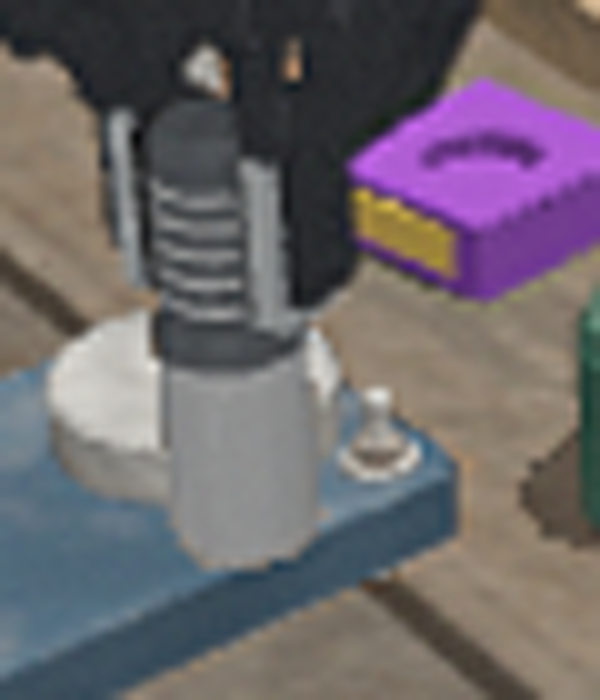

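Run:
```python
from h import *
np.set_printoptions(precision=1,suppress=True)
t=cam("top");s=cam("side");w2=wcam("s2.npy")
Rt,ax=tilt()
f=tri([(t,298.2,185.2),(s,305.7,204.8)]);print("face",f)
p=tri([(t,300.3,188.75),(s,303.3,196.7)]);print("tip",p)
k=np.array([570,24.4,174.2]);print("from knob face",k-62*ax,"tip",k-32*ax)
for o in (k-62*ax,f[0]):
  print("proj face/tip top",proj(t,o),proj(t,o+30*ax),"side",proj(s,o),proj(s,o+30*ax),"w2 face",proj(w2,o))
# coupler model in side
v=np.load("s14.npy");R0=R.from_euler('xyz',v[3:]).as_matrix()
def cp(x,y,z,dx=1.2,dy=.3,tz=54): return v[:3]+R0@np.array([dx+x,dy+y,tz-z])
P=lambda q:(proj(s,q)-[205,160])*10
n=R0
for z,rad in ((0,15.5),(50,15.5),(94,13)):
  c=np.array([P(cp(rad*np.cos(a),rad*np.sin(a),z)) for a in np.linspace(0,6.28,90)])
  print(z,"x",c[:,0].min(),c[:,0].max(),"y",c[:,1].min(),c[:,1].max(),"c",P(cp(0,0,z)))
```

```text
face (array([594.8,  32.3, 118.1]), [array([ 0.2, -0.3]), array([-0.5,  0. ])])
tip (array([583.6,  27.8, 144.2]), [array([ 0.3, -0.4]), array([-0.6,  0.1])])
from knob face [594.5  33.7 118. ] tip [582.6  29.2 145.2]
proj face/tip top [297.9 185. ] [300.  188.7] side [304.7 204.7] [302.  196.2] w2 face [276.3 208.2]
proj face/tip top [298.4 184.9] [300.6 188.6] side [305.2 204.8] [302.5 196.4] w2 face [278.2 208.4]
0 x 164.1552631743076 319.6793886927813 y 512.8223852953195 597.0627304495267 c [242.  554.3]
50 x 143.07485569240555 303.7410985524218 y 298.31802819625324 378.49380467382247 c [223.5 337.8]
94 x 136.7300492109149 275.5137973689301 y 103.72167918760397 167.44164608636595 c [206.2 135.2]
```

Run:
```python
from h import *
np.set_printoptions(precision=1,suppress=True)
c=r.calibration("wrist");M=np.linalg.inv(c['T_tool_cam'])
def pt(p): q=c['mtx']@(M[:3,:3]@np.array(p,float)+M[:3,3]); return q[:2]/q[2]
def circ(z,rad,dx,tl,tz=54,dy=.4):
  # tilt about tool y at top: x offset grows as z decreases
  Q=R.from_euler('y',tl,degrees=True).as_matrix()
  return np.array([pt(np.array([dx,dy,tz-94])+Q@np.array([rad*np.cos(a),rad*np.sin(a),94-z])) for a in np.linspace(0,6.28,120)])
for tl in (-4,0,4):
  for z,rad in ((0,15.5),(50,15.5),(54,13),(94,13)):
    k=(circ(z,rad,1.2,tl)-[180,200])*3
    print(tl,z,"x",k[:,0].min(),k[:,0].max(),"y",k[:,1].min(),k[:,1].max())
s=cam("side")
for z in (12,62,106):
  for rr in ((15.5 if z<100 else 13),):
    k=(np.array([proj(s,[430+rr*np.cos(a),70.5+rr*np.sin(a),z]) for a in np.linspace(0,6.28,90)])-[205,215])*10
    print("stand",z,"x",k[:,0].min(),k[:,0].max(),"y",k[:,1].min(),k[:,1].max())
im=cv2.imread("pics/s10f.png");crop(im,205,215,265,285,10,"pics/sC10.png")
```

```text
-4 0 x 214.51976023161052 370.33406874861515 y 52.37047962408295 200.37500335806925
-4 50 x 191.7198494808338 393.45453261858495 y 138.1059673629156 324.9665511548621
-4 54 x 205.97300309871255 379.2303537556984 y 163.3093230134307 323.35666913208723
-4 94 x 178.63135354049894 407.03068227558816 y 292.3618973200784 495.6339247412767
0 0 x 213.87217568994183 371.0347716430779 y 21.44955650429526 168.19899173005825
0 50 x 191.19704276958626 394.01262834446 y 121.44713379235122 303.95832301564815
0 54 x 205.55888463148935 379.6770072595493 y 147.94124767874675 303.9938961103249
0 94 x 178.60121779115082 407.06393462500836 y 296.5332801409842 490.3205512799774
4 0 x 213.04955725709667 371.91368666665784 y -9.29718961490866 136.36207256461222
4 50 x 190.54219280250632 394.7048318530548 y 105.41253126834613 283.29902445283466
4 54 x 205.0398209067956 380.23052267257003 y 133.18951097704584 284.96899904602884
4 94 x 178.57172252024878 407.0964525042369 y 301.27364544710395 484.64015847961326
stand 12 x 207.29326772990362 351.8435401801963 y 436.70330889857667 528.6180394638308
stand 62 x 189.03765978826698 338.0145166942691 y 251.61776070891534 340.8759101708884
stand 106 x 184.4055643530254 312.80851981287924 y 86.10293051875772 158.6409188238531
```

View pics/sC10.png

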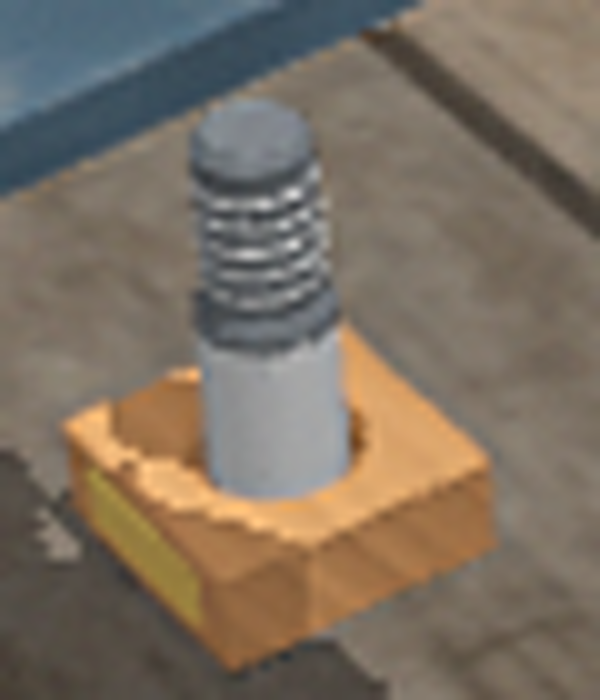

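```bash
cat >> h.py <<'E'
FACE=np.array([594.7,33.,118.])
E
python3 - <<'E'
from h import *
Rt,ax=tilt()
to(FACE+112*ax-Rt@[1,.3,0],Rt)
E
```

```text
shift cm [ 8.926  9.351 -2.833] rot deg [ 0.08 24.57  0.04]
```

Call:
jog_arm([
  [[1, 1, -3, 0, 3, 0, 2], [3, 3.2, -4, 0, 10, 0, 2], [5.5, 6, -4, 0, 17, 0, 2], [8, 8.5, -3.2, 0, 23, 0, 2], [8.9, 9.35, -2.83, 0.08, 24.6, 0, 2]],
])

```text
clock: 12.12
eef_pos: [546.5, 14.5, 212.8]
tcp_rot: [-3.14, -0.43, 0.36]
contact_force: [-0.2, 0.3, -2.1]
opening: 0.285
```

Call:
jog_arm([
  [[0, 0, 0, 0, 0, 0, 2], [0, 0, 0, 0, 0, 0, 2]],
])

```text
clock: 12.38
eef_pos: [546.3, 16.0, 213.7]
tcp_rot: [-3.14, -0.428, 0.362]
contact_force: [-0.0, -0.1, -2.7]
opening: 0.278
```

Run:
```python
from h import *
Rt,ax=tilt();print(r.sense()['contact_force'])
to(FACE+112*ax-Rt@[1,.3,0],Rt)
s=r.sense();np.save("s15.npy",np.r_[s['eef_pos'],s['tcp_rot']]);print(s['eef_pos'],s['tcp_rot'])
im=r.grab_frame("wrist")[:,:,::-1];cv2.imwrite("pics/w15.png",im);crop(im,180,130,380,380,3,"pics/w15c.png")
im=r.grab_frame("side")[:,:,::-1];cv2.imwrite("pics/s15.png",im);crop(im,265,125,345,225,8,"pics/s15c.png")
w=wcam("s15.npy");print([(proj(w,FACE+z*ax)-[180,130])*3 for z in (0,30)])
```

```text
[-0.03477854 -0.1105522  -2.68220953]
shift cm [ 0.494  0.094 -0.363] rot deg [-0.12  0.46  0.01]
[546.34103024  16.04461192 213.72792514] [-3.13963074 -0.42823791  0.36172455]
[array([296.9543397 , 205.49570256]), array([297.275976  , 244.36674563])]
```

View pics/w15c.png

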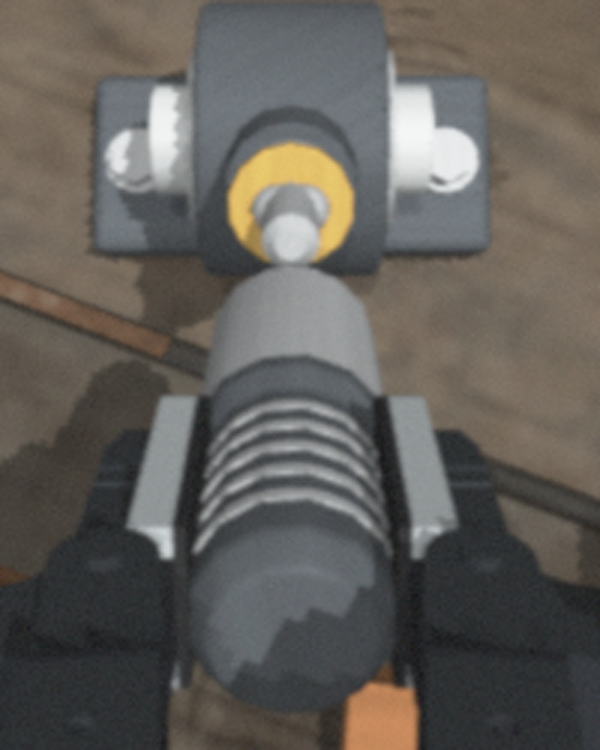

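View pics/s15c.png

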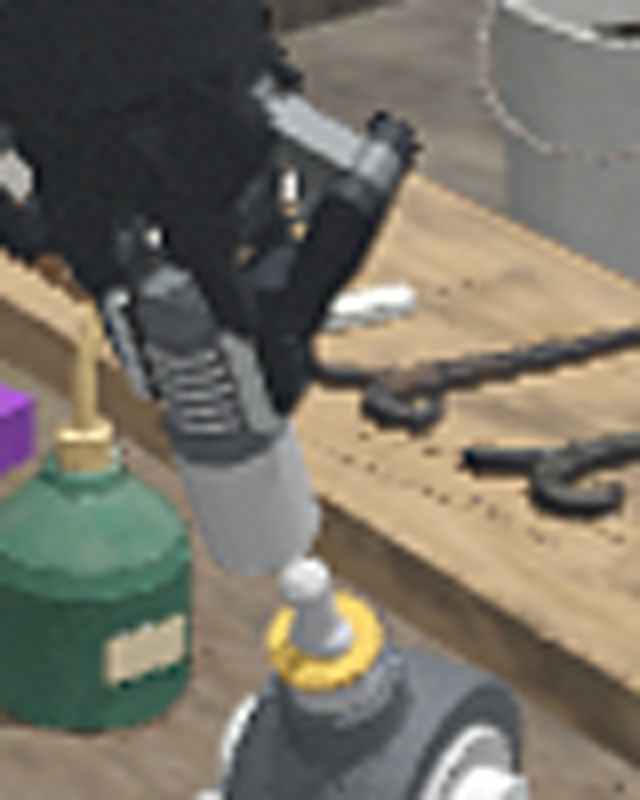

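Run:
```python
from h import *
np.set_printoptions(precision=1,suppress=True)
sd=cam("side");v=np.load("s15.npy");R0=R.from_euler('xyz',v[3:]).as_matrix();Rt,ax=tilt()
P=lambda q:(proj(sd,q)-[265,125])*8
for z in (0,50,94): print(z,P(v[:3]+R0@[1,.3,54-z]))
a=P(v[:3]+R0@[1,.3,54]);print("tool x",P(v[:3]+R0@[2,.3,54])-a,"y",P(v[:3]+R0@[1,1.3,54])-a,"z",P(v[:3]+R0@[1,.3,55])-a)
print("nip",P(FACE),P(FACE+30*ax))
w=wcam("s15.npy");Q=lambda q:(proj(w,q)-[180,130])*3
for z,rad in ((0,15.5),(50,15.5),(54,13)):
  for dx in (-2,1): 
    k=np.array([Q(v[:3]+R0@[dx+rad*np.cos(t),.3+rad*np.sin(t),54-z]) for t in np.linspace(0,6.28,90)]);print(z,dx,k.min(0),k.max(0))
```

```text
0 [265.  527.7]
50 [223.7 400.8]
94 [184.  278.8]
tool x [ 1.9 -2.9] y [3.4 1.1] z [0.8 2.4]
nip [320.1 638.1] [297.8 570.6]
0 -2 [214.  249.3] [370.4 394.5]
0 1 [213.7 234.5] [370.7 381. ]
50 -2 [191.5 353.9] [393. 534.]
50 1 [190.9 335.4] [393.6 517.5]
54 -2 [205.7 380.7] [378.7 534.6]
54 1 [205.3 361.9] [379.2 517.6]
```

Run:
```python
from h import *
im=cv2.imread("pics/s15.png");
sd=cam("side");v=np.load("s15.npy");R0=R.from_euler('xyz',v[3:]).as_matrix();Rt,ax=tilt()
S=14
c=cv2.resize(im[155:210,278:320],None,fx=S,fy=S,interpolation=cv2.INTER_CUBIC)
def draw(pts,col):
  q=np.array([(proj(sd,p)+.5-[278,155])*S for p in pts]).astype(np.int32);cv2.polylines(c,[q],True,col,1)
A=np.linspace(0,6.28,60)
for dx,col in ((-2,(0,0,255)),):
  for z,rad in ((0,15.5),(50,15.5),(54,13),(90,13)): draw([v[:3]+R0@[dx+rad*np.cos(t),.3+rad*np.sin(t),54-z] for t in A],col)
for z,rad in ((0,15.5),(0,6.5),(27,6.5),(30,3.5)): draw([FACE+z*ax+Rt@[rad*np.cos(t),rad*np.sin(t),0] for t in A],(0,255,0))
cv2.imwrite("pics/ov15.png",c)
im=cv2.imread("pics/w15.png");w=wcam("s15.npy");S=3
c=cv2.resize(im[130:380,180:380],None,fx=S,fy=S,interpolation=cv2.INTER_CUBIC)
def draw(pts,col):
  q=np.array([(proj(w,p)+.5-[180,130])*S for p in pts]).astype(np.int32);cv2.polylines(c,[q],True,col,1)
for z,rad in ((0,15.5),(50,15.5),(54,13),(90,13)): draw([v[:3]+R0@[-2+rad*np.cos(t),.3+rad*np.sin(t),54-z] for t in A],(0,0,255))
for z,rad in ((0,15.5),(0,6.5),(27,6.5),(30,3.5)): draw([FACE+z*ax+Rt@[rad*np.cos(t),rad*np.sin(t),0] for t in A],(0,255,0))
cv2.imwrite("pics/ovw15.png",c)
```

```text
(no output)
```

View pics/ov15.png

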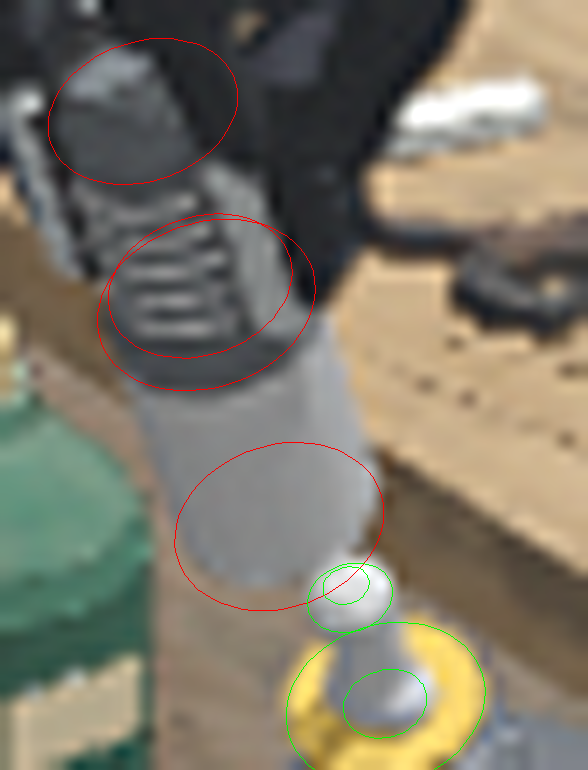

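View pics/ovw15.png

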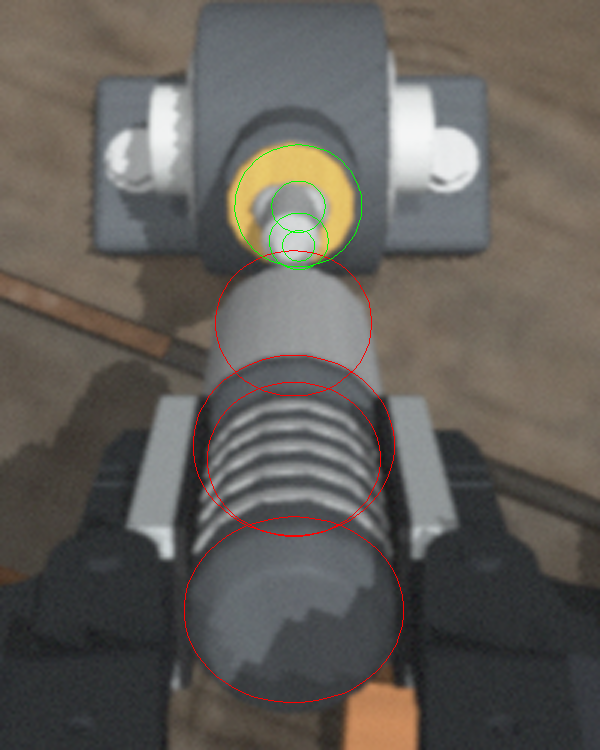

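Call:
jog_arm([
  [[0.3, 0.02, 0.4, -0.12, 0.46, 0, 2], [0.7, 0.02, 1, -0.12, 0.46, 0, 2], [0.7, 0.02, 1.5, -0.12, 0.46, 0, 2], [0.7, 0.02, 1.5, -0.12, 0.46, 0, 2], [0.7, 0.02, 1.5, -0.12, 0.46, 0, 2]],
])

```text
clock: 13.1
eef_pos: [558.7, 20.1, 203.1]
tcp_rot: [3.141, -0.437, 0.362]
contact_force: [-0.3, -0.5, -0.6]
opening: 0.282
```

```bash
cat > ov.py <<'E'
from h import *
import sys
def run(tag,dx,dy,F,so=(278,155,320,210),S=14):
  s=r.sense();v=np.r_[s['eef_pos'],s['tcp_rot']];np.save(f"s{tag}.npy",v);print(s['clock'],v,s['contact_force'],s['wrist_torque'])
  iw=r.grab_frame("wrist")[:,:,::-1].copy();i2=r.grab_frame("side")[:,:,::-1].copy()
  cv2.imwrite(f"pics/w{tag}.png",iw);cv2.imwrite(f"pics/s{tag}.png",i2)
  R0=R.from_euler('xyz',v[3:]).as_matrix();Rt,ax=tilt();A=np.linspace(0,6.28,60)
  to(F+112*ax-Rt@[dx,dy,0],Rt)
  for im,C,(a,b,c_,d),S,n in ((i2,cam("side"),so,S,"s"),(iw,wcam(f"s{tag}.npy"),(200,170,360,350),4,"w")):
    c=cv2.resize(im[b:d,a:c_],None,fx=S,fy=S,interpolation=cv2.INTER_CUBIC); cv2.imwrite(f"pics/raw{n}{tag}.png",c)
    def draw(pts,col):
      q=np.array([(proj(C,p)+.5-[a,b])*S for p in pts]).astype(np.int32);cv2.polylines(c,[q],True,col,1)
    for z,rad in ((0,15.5),(50,15.5),(90,13)): draw([v[:3]+R0@[dx+rad*np.cos(t),dy+rad*np.sin(t),54-z] for t in A],(0,0,255))
    for z,rad in ((0,15.5),(0,6.5),(27,6.5),(30,3.5)): draw([F+z*ax+Rt@[rad*np.cos(t),rad*np.sin(t),0] for t in A],(0,255,0))
    cv2.imwrite(f"pics/ov{n}{tag}.png",c)
E
python3 -c "
from ov import *
run('16',-1,0.2,FACE)"
```

```text
13.1 [ 5.58731581e+02  2.01437801e+01  2.03125304e+02  3.14124127e+00
 -4.37380163e-01  3.61604151e-01] [-0.25502221 -0.49137106 -0.56327296] [-0.14292389  0.30308059 -0.03256057]
shift cm [-0.051  0.038 -1.851] rot deg [ 0.04 -0.09 -0.  ]
```

View pics/ovs16.png

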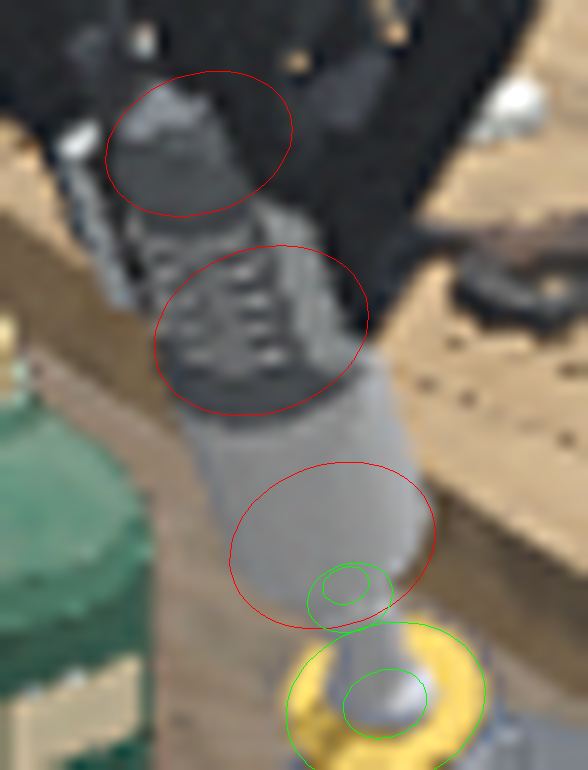

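View pics/ovw16.png

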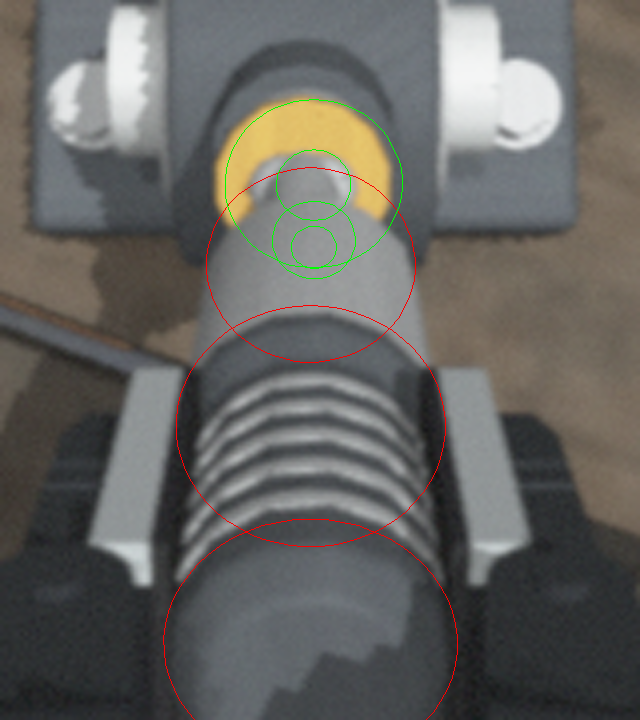

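View pics/raww16.png

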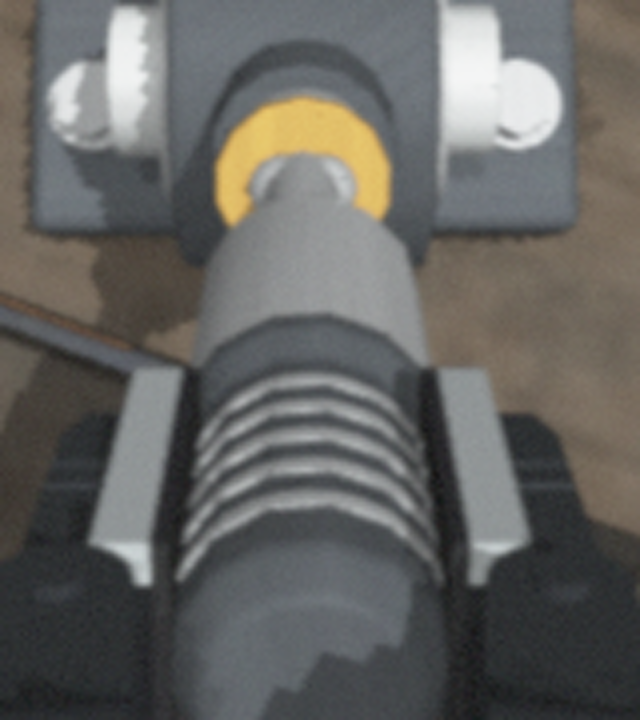

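Call:
jog_arm([
  [[0.1, -0.06, 0, 0, 0, 0, 2], [0.1, -0.06, 0.5, 0, 0, 0, 2], [0.1, -0.06, 1, 0, 0, 0, 2], [0.1, -0.06, 1.5, 0, 0, 0, 2], [0.1, -0.06, 1.5, 0, 0, 0, 2]],
])

```text
clock: 13.82
eef_pos: [565.2, 23.3, 189.5]
tcp_rot: [3.142, -0.437, 0.362]
contact_force: [0.1, -0.1, -2.4]
opening: 0.284
```

```bash
python3 -c "
from ov import *
run('17',-2.3,0.1,FACE)
Rt,ax=tilt();s=r.sense();print(Rt.T@s['contact_force'],Rt.T@s['wrist_torque'])"
```

```text
13.825 [ 5.65245732e+02  2.33446607e+01  1.89463355e+02  3.14152360e+00
 -4.36799507e-01  3.61578904e-01] [ 0.10717829 -0.13572394 -2.38186275] [-0.10530516  0.26617311 -0.05005854]
shift cm [-0.011  0.118 -3.375] rot deg [ 0.02 -0.06  0.  ]
[-0.84265862  0.10632179  0.50149877] [-0.02743683 -0.33448993 -0.01445011]
```

View pics/ovs17.png

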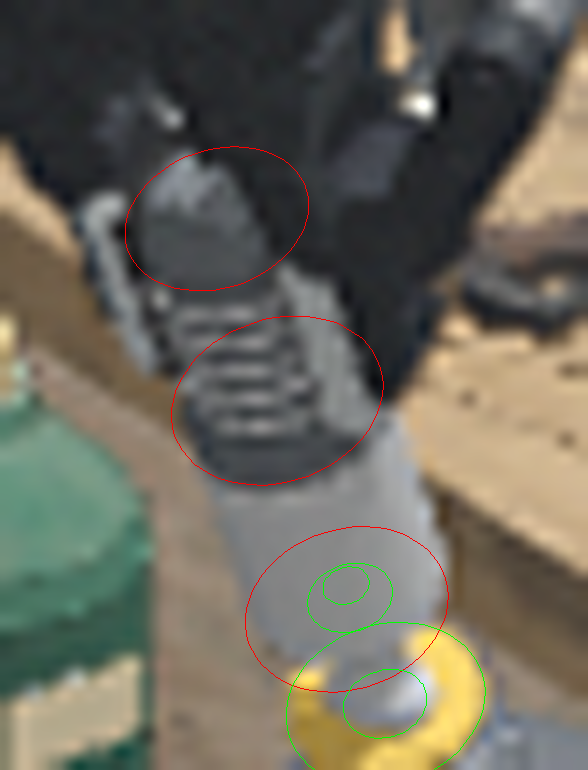

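View pics/raww17.png

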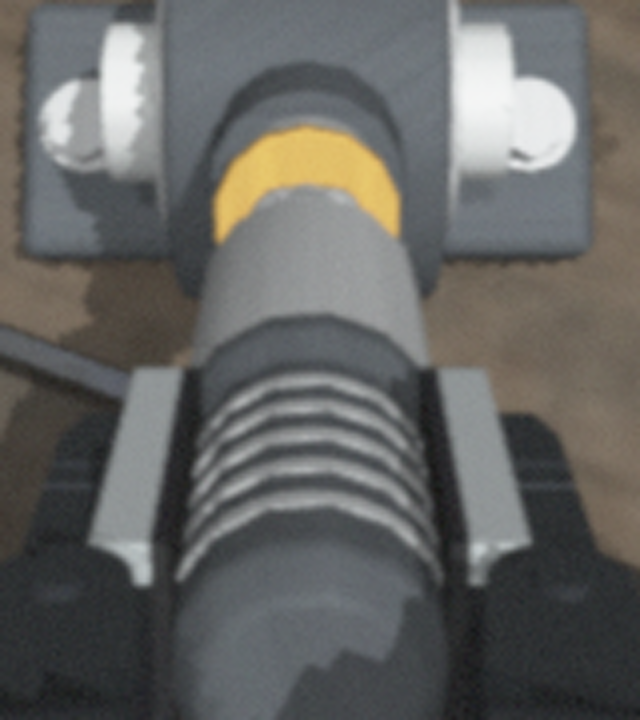

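Call:
jog_arm([
  [[0, 0, 0.5, 0, 0, 0, 2], [0, 0, 1, 0, 0, 0, 2], [0, 0, 1.5, 0, 0, 0, 2], [0, 0, 1.8, 0, 0, 0, 2], [0, 0, 1.8, 0, 0, 0, 2]],
])

```text
clock: 14.55
eef_pos: [572.5, 26.0, 173.5]
tcp_rot: [3.141, -0.437, 0.362]
contact_force: [-0.5, 0.0, -1.0]
opening: 0.279
```

```bash
python3 -c "
from ov import *
run('18',-2.3,0.1,FACE)
Rt,ax=tilt();s=r.sense();print(Rt.T@s['contact_force'],Rt.T@s['wrist_torque'])"
```

```text
14.55 [ 5.72497642e+02  2.59893272e+01  1.73483683e+02  3.14126824e+00
 -4.37287400e-01  3.61629411e-01] [-0.50666285  0.01143551 -0.99895986] [-0.04821817  0.3588784   0.0028477 ]
shift cm [-0.022  0.115 -5.159] rot deg [ 0.03 -0.08  0.  ]
[-1.15880254  0.37298853  1.31273943] [-0.04187306 -0.36968828  0.05530198]
```

View pics/raws18.png

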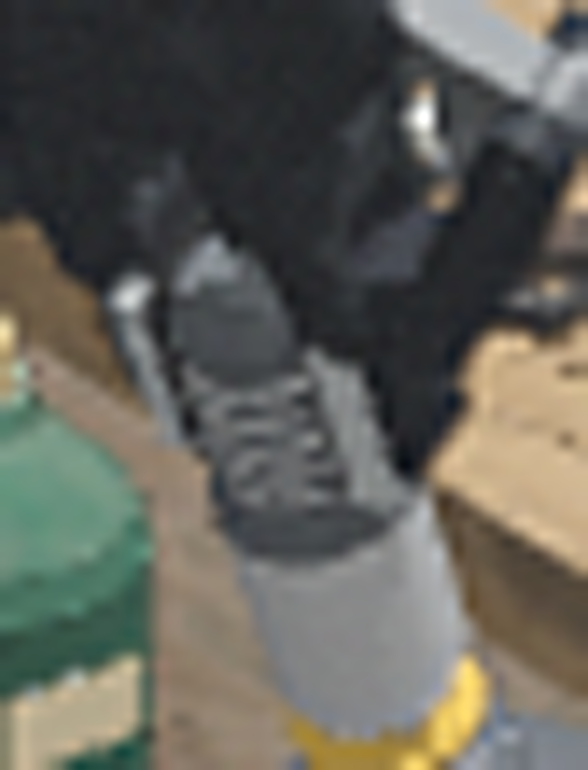

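View pics/raww18.png

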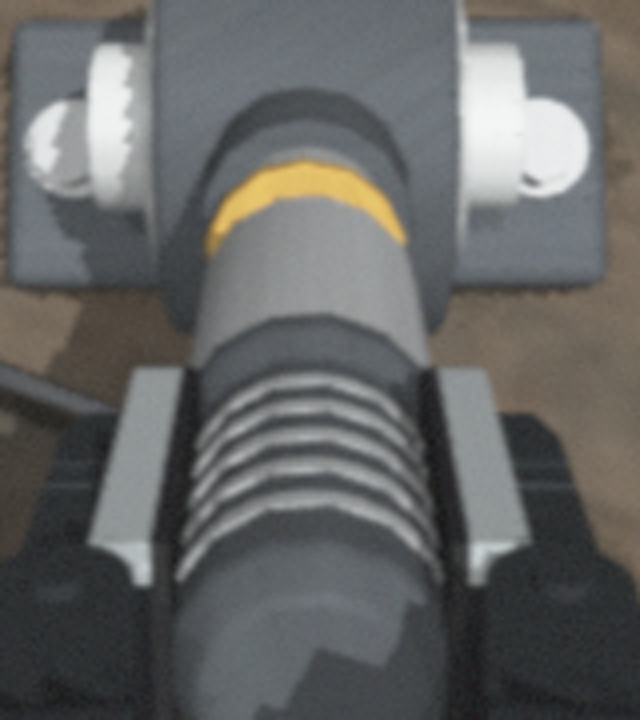

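Call:
jog_arm([
  [[0, 0, 0.2, 0, 0, 0, 2], [0, 0, 0.4, 0, 0, 0, 2], [0, 0, 0.6, 0, 0, 0, 2], [0, 0, 0.8, 0, 0, 0, 2], [0, 0, 0.8, 0, 0, 0, 2]],
], newtons=110)

```text
clock: 15.28
eef_pos: [575.9, 27.2, 166.6]
tcp_rot: [3.141, -0.438, 0.362]
contact_force: [-2.1, 2.3, 2.5]
opening: 0.276
```

```bash
python3 -c "
from h import *
Rt,ax=tilt();s=r.sense();to(FACE+44*ax-Rt@[-2.3,.1,0],Rt);print(Rt.T@s['contact_force'],Rt.T@s['wrist_torque'])"
```

```text
shift cm [-0.046  0.114  0.837] rot deg [ 0.03 -0.09  0.  ]
[-0.00775648 -2.88291533 -2.71017893] [ 0.32350053 -0.19188855 -0.06409383]
```

Call:
jog_arm([
  [[0, -0.05, 0.15, 0, 0, 0, 2], [0, -0.05, 0.3, 0, 0, 0, 2], [0, -0.05, 0.3, 0, 0, 0, 2]],
])

```text
clock: 15.65
eef_pos: [577.0, 27.9, 163.9]
tcp_rot: [3.141, -0.438, 0.362]
contact_force: [-1.6, -1.4, 1.5]
opening: 0.28
```

```bash
python3 -c "
from ov import *
run('19',-2.3,0.1,FACE)
Rt,ax=tilt();s=r.sense();to(FACE+44*ax-Rt@[-2.3,.1,0],Rt);print(Rt.T@s['contact_force'],Rt.T@s['wrist_torque'])"
```

```text
15.65 [ 5.77009408e+02  2.78942489e+01  1.63895111e+02  3.14054810e+00
 -4.38118733e-01  3.61733348e-01] [-1.60922123 -1.43125264  1.54007783] [-0.28359535  0.22770594 -0.0860446 ]
shift cm [-0.033  0.146 -6.261] rot deg [ 0.05 -0.1   0.  ]
shift cm [-0.045  0.139  0.539] rot deg [ 0.05 -0.1   0.  ]
[ 0.6899167   2.16645158 -3.18018803] [-0.2537349  -0.30511002 -0.03155756]
```

View pics/raws19.png

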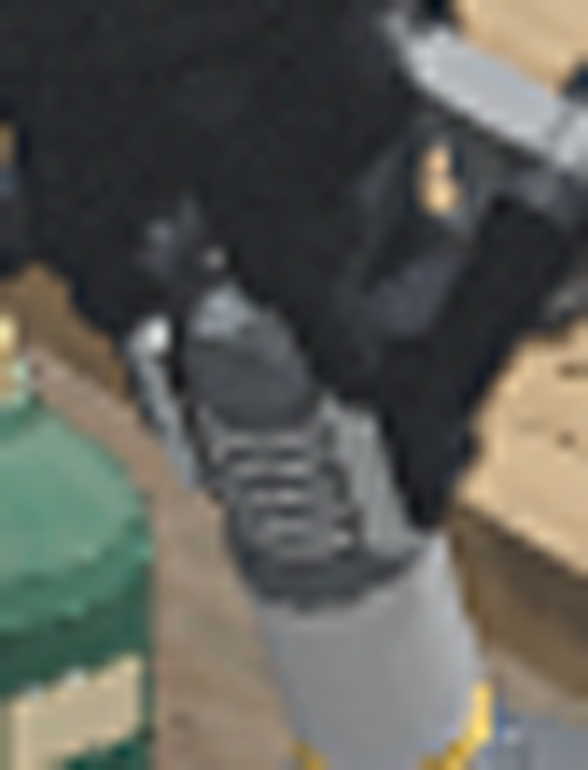

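View pics/ovw19.png

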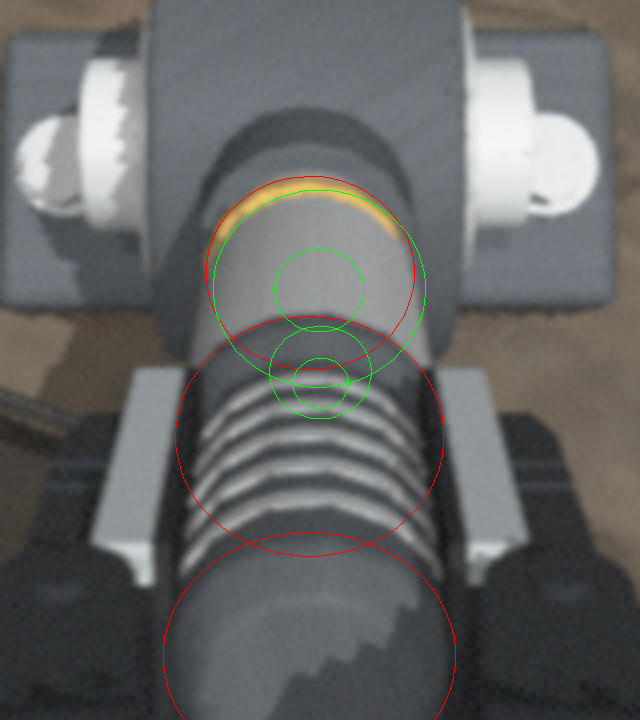

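Call:
jog_arm([
  [[0, 0.02, 0.15, 0, 0, 0, 2], [0, 0.02, 0.3, 0, 0, 0, 2], [0, 0.02, 0.3, 0, 0, 0, 2]],
])

```text
clock: 16.12
eef_pos: [578.2, 28.3, 161.1]
tcp_rot: [3.141, -0.438, 0.362]
contact_force: [0.1, -0.2, 2.2]
opening: 0.278
```

```bash
cat > f.py <<'E'
from h import *
Rt,ax=tilt();s=r.sense();to(FACE+44*ax-Rt@[-2.3,.1,0],Rt);print(Rt.T@s['contact_force'],Rt.T@s['wrist_torque'],s['opening']*85)
E
python3 f.py
```

```text
shift cm [-0.038  0.137  0.228] rot deg [ 0.04 -0.09  0.  ]
[ 0.97798641  0.21368726 -1.97558158] [-0.23409585 -0.09648512  0.02869199] 23.621337478361916
```

Call:
jog_arm([
  [[0, 0, 0.1, 0, 0, 0, 2], [0, 0, 0.2, 0, 0, 0, 2], [0, 0, 0.2, 0, 0, 0, 2]],
])

```text
clock: 16.5
eef_pos: [579.0, 28.5, 159.5]
tcp_rot: [3.141, -0.438, 0.362]
contact_force: [-2.8, -2.7, 6.7]
opening: 0.279
```

```bash
python3 f.py
```

```text
shift cm [-0.049  0.13   0.051] rot deg [ 0.04 -0.1   0.01]
[-0.41634291  1.57571729 -7.63613901] [-0.18712945 -0.26169625  0.02916261] 23.707440473683498
```

```bash
python3 -c "
from ov import *
run('20',-2.3,0.1,FACE,(285,170,340,235),12)"
```

```text
16.5 [ 5.78976691e+02  2.85476159e+01  1.59517121e+02  3.14077099e+00
 -4.38104722e-01  3.61771368e-01] [-2.81398711 -2.7489688   6.74473814] [-0.23968095  0.18913625 -0.10551462]
shift cm [-0.037  0.136 -6.744] rot deg [ 0.04 -0.1   0.01]
```

View pics/ovs20.png

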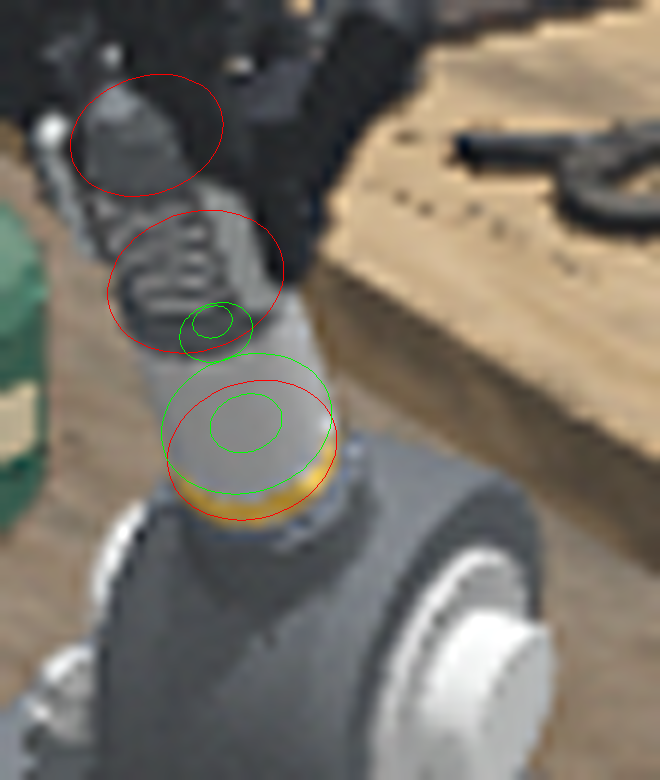

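View pics/raww20.png

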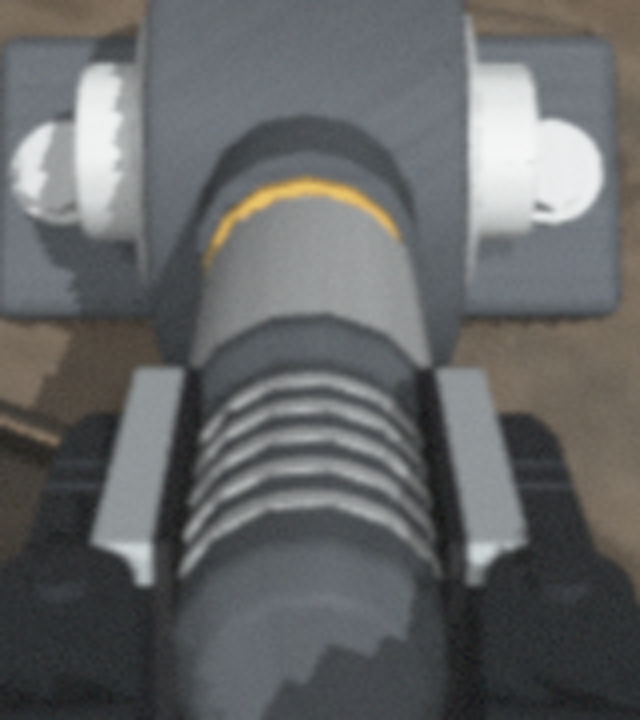

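```bash
cat > yel.py <<'E'
from h import *
sd=cam("side");Rt,ax=tilt()
a=proj(sd,FACE);b=proj(sd,FACE-10*ax);print("10mm down px",b-a)
def edge(f):
  im=cv2.imread(f).astype(float);im=cv2.resize(im[185:225,290:325],None,fx=8,fy=8,interpolation=cv2.INTER_CUBIC)
  yl=im[:,:,2]-im[:,:,0]  # r-b
  out=[]
  # sample along direction d through various lateral offsets
  d=(b-a)/np.linalg.norm(b-a);n=np.array([d[1],-d[0]])
  for o in (-5,-4,-3,-2,-1,0,1,2,3,4,5):
    t=np.arange(0,16,.05);p=(a+n*o)[None]+t[:,None]*d-[290,185];p=p*8
    v=cv2.remap(yl.astype(np.float32),p[None,:,0].astype(np.float32),p[None,:,1].astype(np.float32),1)[0]
    k=np.where(v>60)[0];out.append(t[k[-1]] if len(k) else np.nan)
  return np.array(out)
import sys
e={f:edge(f"pics/{f}.png") for f in sys.argv[1:]}
L=np.linalg.norm(b-a)/10
for f in e: print(f,np.round(e[f],2), "mm vs first",np.round((e[f]-e[sys.argv[1]])/L,1))
E
python3 yel.py s14 s15 s17 s18 s19 s20
```

```text
10mm down px [0.8974645  2.71600628]
s14 [4.6  5.3  5.85 6.1  6.3  6.35 6.5  6.4  5.85 5.65 5.05] mm vs first [0. 0. 0. 0. 0. 0. 0. 0. 0. 0. 0.]
s15 [4.6  5.3  5.85 6.1  6.3  6.35 6.5  6.45 5.85 5.65 5.05] mm vs first [0.  0.  0.  0.  0.  0.  0.  0.2 0.  0.  0. ]
s17 [4.5  5.2  5.85 6.1  6.3  6.35 6.5  6.45 5.85 5.65 5.05] mm vs first [-0.3 -0.3  0.   0.   0.   0.   0.   0.2  0.   0.   0. ]
s18 [4.5  5.25 5.85 6.1  6.25 6.35 6.55 6.45 5.85 5.6  5.05] mm vs first [-0.3 -0.2  0.   0.  -0.2  0.   0.2  0.2  0.  -0.2  0. ]
s19 [5.7  6.25 6.8  7.4  7.35 7.45 7.5  7.4  6.9  6.6  6.05] mm vs first [3.8 3.3 3.3 4.5 3.7 3.8 3.5 3.5 3.7 3.3 3.5]
s20 [7.05 7.9  8.2  8.7  8.9  8.75 8.85 8.8  8.35 8.05 7.4 ] mm vs first [8.6 9.1 8.2 9.1 9.1 8.4 8.2 8.4 8.7 8.4 8.2]
```

Call:
jog_arm([
  [[0, -0.01, 0.1, 0, 0, 0, 2], [0, -0.01, 0.17, 0, 0, 0, 2], [0, -0.01, 0.17, 0, 0, 0, 2], [0, -0.01, 0.17, 0, 0, 0, 2]],
])

```text
clock: 17.1
eef_pos: [579.6, 28.8, 158.1]
tcp_rot: [3.141, -0.438, 0.362]
contact_force: [-3.1, -2.7, 7.4]
opening: 0.278
```

```bash
python3 f.py; python3 -c "
from ov import *
run('21',-2.3,0.1,FACE,(285,170,340,235),12)
cv2.imwrite('pics/t21.png',r.grab_frame('top')[:,:,::-1])"; python3 yel.py s15 s20 s21;python3 f.py
```

```text
shift cm [-0.05   0.133 -0.11 ] rot deg [ 0.05 -0.11  0.01]
[-0.32389738  1.40767322 -8.33454948] [-0.26354661 -0.3525934  -0.00351396] 23.597741554690174
17.1 [ 5.79608103e+02  2.88238596e+01  1.58057941e+02  3.14064092e+00
 -4.38189872e-01  3.61779623e-01] [-3.07114325 -2.66656899  7.41678215] [-0.34953274  0.24476929 -0.10819488]
shift cm [-0.037  0.14  -6.909] rot deg [ 0.05 -0.11  0.01]
10mm down px [0.8974645  2.71600628]
s15 [4.6  5.3  5.85 6.1  6.3  6.35 6.5  6.45 5.85 5.65 5.05] mm vs first [0. 0. 0. 0. 0. 0. 0. 0. 0. 0. 0.]
s20 [7.05 7.9  8.2  8.7  8.9  8.75 8.85 8.8  8.35 8.05 7.4 ] mm vs first [8.6 9.1 8.2 9.1 9.1 8.4 8.2 8.2 8.7 8.4 8.2]
s21 [7.5  8.25 8.65 9.   9.2  9.3  9.3  9.15 8.9  8.4  7.8 ] mm vs first [10.1 10.3  9.8 10.1 10.1 10.3  9.8  9.4 10.7  9.6  9.6]
shift cm [-0.05   0.133 -0.109] rot deg [ 0.05 -0.11  0.01]
[-0.56238572  1.16373887 -8.91064516] [-0.22384083 -0.36651383 -0.02142895] 23.664915154396137
```

View pics/s21.png

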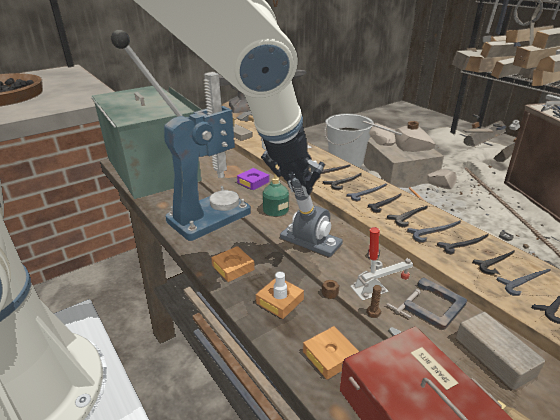

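View pics/w21.png

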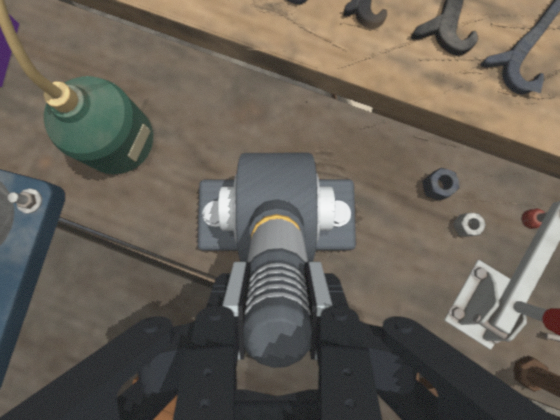

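```bash
python3 -c "
from rig import r
print(r.sign_off(), r.sense()['clock'])"
```

```text
the job is handed in; nothing more can be done
the job is handed in; nothing more can be done
```

The job is done and handed in at about 17 s, with the arm still gripping the coupler and pushing against the spring.

- **Cap:** I pulled it off along the nipple's axis and set it upright in the middle block, the one with the wide recess. The last side picture shows it standing there.
- **Coupler:** I took it from its stand at 90 N grip and pressed it down the tilted nipple. I raised the grip to 110 N for the final push.
- **Collar:** The last side picture puts it about 10 mm down, with readings from 9.4 to 10.7 mm. The arm's position gives about 11 mm. Either way it is past the 8 mm asked and the 7 mm where the coupler snaps on.
- **Push:** Force along the axis was about 9 N, rising gently with travel as the spring should. Sideways force was 1 to 2 N.
- **Bystanders:** The oil can and bolt look to be standing where they started in the last pictures; I did not measure their positions again.

- **Snap not seen directly:** I worked it out from the collar travel and the forces. The pictures don't show the balls, and the force showed no sharp snap.
- **Camera disagreement:** The camera estimates of the coupler's offset in the grip differed by up to about 3 mm. I settled it by comparing the pictures during the approach, and the coupler then slid down with almost no sideways force. One light touch of about 3 N at the balls was corrected.
- **Placing force:** Setting the cap down briefly read 41.5 N straight up at the wrist (42.9 N in all), pushed through the gripped cap onto the recess floor. I eased off at once. The 40 N limit is for the arm or gripper body pressing on something; I took it not to cover this push through the cap.

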